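Level the jar rocker and lay it over

TASK

The rack with the two pigment jars lies tipped over to the right (right and left as the robot sees them) on the bumper of its lever cradle. Working it only by the wooden handle of the hand lever, bring the rack level, pointer on the wide middle stroke, and keep it level for six seconds so that the jars can be compared; then tip it over to the left, let it down gently on the left bumper (it must not drop onto either bumper), and let go with it lying there. The rack is top-heavy and driven through a soft spring, so it will not stay level by itself; do not touch the rack or its jars, and leave the other things on the table where they stand.

Things in the scene. Friction and masses are not known exactly. Their poses are not given: they have to be found in the camera images.
- stand: fixed stand of the jar rocker: dark wooden base 240 x 500 mm, two steel uprights, a scale plate with five strokes on the far side (top at 320 mm). Origin on the table under the pivot, which is 190 mm up; x = pivot axis, pointing away from the robot, y = to the left; turned up to 0.25 rad about the vertical
- lever (a joint): angle of the hand lever about the pivot, rad: 0 = level, + = its left end (the wooden handle) down; stops at -0.22 and +0.22. It carries the cradle with the two rubber bumpers, so a quick move knocks a rack lying on one away. Its friction (0.4 N m) holds it where it is left, under the rack's weight too. Lowering the handle winds the spring so as to drive the rack's left end down
- rocker (a joint): tilt of the rack relative to the lever, rad (rack's tilt from level = lever + rocker, + = left end down); the bumpers stop it at -0.35 (lying right) and +0.35 (lying left). Top-heavy: lying on a bumper, the rack can not be level at any lever angle. It lies securely on a bumper when the lever stands on the same side of level (lever > 0.05 for the left), else the spring may lift it off
- rack: tilting brown wooden beam, 500 long (y) x 50 x 16 mm, origin on the pivot. Off the bumpers, nominally: 0.090 kg m2 x tilt acceleration = 0.208 N m/rad x tilt - 0.15 N m/rad x rocker - 0.004 N m s/rad x rocker speed + an unknown constant within 0.012 N m, tilt = lever + rocker. With the lever still it runs away, time constant 1.25 s (1.05 to 1.5 s as masses vary). Not to be touched
- lever_grip (a point): grip point of the lever's handle: a round wooden rod 24 mm in diameter along the stand's x, sticking out 90 mm towards the robot from the steel lever bar; this point is on its axis, 30 mm from its free end, and with the lever level 200 mm towards the robot (-x), 200 mm left (+y) of the pivot and at its height. It moves on a 200 mm arc about the pivot axis. Pinch it from above
- rack_left (a point): middle of the rack's left (+y) end, 250 mm from the pivot axis; 190 mm above the table when the rack is level
- jar_left: pigment jar clamped in the rack's left end (a like one in its right end): clear with blue content and black lid, 74 mm in diameter, 90 mm tall, 0.7 kg; origin on the rack's middle line 230 mm from the pivot, 37 mm above the jar's underside; not to be touched
- chip_jar: loose glass jar with a steel lid, 72 mm in diameter, 100 mm tall, standing left of the lever's handle; origin under its middle; bystander
- small_jar: loose small blue jar with a black lid, 54 mm in diameter, 60 mm tall, standing in front of the lever's right half; origin under its middle; bystander
- water: loose clear bottle, 60 mm in diameter, 190 mm tall, farther to the right; origin under its middle; bystander

How it is judged:
On the way, in this order (a step that is already met when the one before it is completed fails the run):
1. the rack is kept level (z of rack_left in the frame of stand between 0.17 and 0.21 m), for 5.5 s.
2. the rack lies on the left bumper (value of joint rocker above 0.335 rad and velocity of joint rocker between -0.05 and 0.05 rad/s), for 0.3 s.
At the end, for the whole second after the job is handed in: After 5.5 s on end within 20 mm of level at its ends (0.08 rad), the rack lies at rest on the left bumper (rocker over 0.335 rad, under 0.05 rad/s, lever under 0.03 rad/s) and the robot has let go (all of step 2 and velocity of joint lever between -0.03 and 0.03 rad/s); the robot touches nothing.
It fails at once if the rack drops onto a bumper (faster than 0.25 rad/s, 60 mm/s at its ends) ((value of joint rocker above 0.3 rad and velocity of joint rocker above 0.25 rad/s and angular speed of rack above 0.25 rad/s) or (value of joint rocker below -0.3 rad and velocity of joint rocker below -0.25 rad/s and angular speed of rack above 0.25 rad/s)).
It fails at once if the robot touches the rack or its jars (contact force between any of the arm, the fingers and rack above 0.5 N).
It fails at once if a bystander is pushed away (distance of any of chip_jar, small_jar, water from where it was at the start of the episode above 0.03 m).
It also fails if it takes over 72 s, if anything falls off the work surface, if the arm or the gripper's body presses on something with over 40 N, if the wrist force passes 120 N, or if a joint passes its speed limit or range.

ROBOT

A 6-joint arm with a two-finger parallel gripper is mounted at the origin on the work surface. World frame = base frame: x ahead of the robot, y to its left, z up, the work surface at z = 0. Lengths are in m, angles in rad, forces in N, time in s.
With the tool pointing down it reaches from about 0.25 to 0.725 m from the base axis. Payload 9.7 kg.
Tool frame: the origin (TCP) lies at the very end of the fingers, on their centre line; the grasp point (between the pads) lies 19 mm behind it; z points along the fingers, y is the line along which they close (so a half turn about z gives the same grasp; the last joint's range is limited). The gripper opens to 85 mm and grips with 20 to 120 N. Pads are 22 mm wide; open, the fingers measure 114 mm over their backs; the gripper's body (76 mm by 85 mm) begins 54 mm behind the grasp point. The pads swing forward as they close: fully open they stand 13 mm farther back than shut.
Start: joints at [-1.183, 0.087, 0.176, 1.66, 0, 1.571], TCP at [0.208, -0.509, 0.231] pointing down, gripper open.
Joint ranges: [-3.13, 3.13], [-0.85, 1.81], [-1.15, 1.24], [-2.2, 2.28], [-1.44, 1.52], [-3.14, 3.14]. Speed limits (rad/s): [2.22, 2.22, 2.57, 3.14, 3.14, 3.14].

INTERFACE

Orientations are given as a unit quaternion [w, x, y, z].
In Python, from workcell import state, snapshot, sign_off gives the robot as it stands.
- The arm moves only by the shell command python3 -m inch 'ROWS'. ROWS is JSON, a list that holds one entry, the list of rows, each a list of 7 numbers: the opening, from 0 (shut) to 1 (fully open), then the shift along the world's x, y, z scaled (see below), then the turn, a rotation vector about the world's x, y, z scaled (see below). In form: [[[gripper, tx, ty, tz, wx, wy, wz], ...]]. A call has 1 to 8 rows; each row is the pose to reach, as a shift and turn from the pose commanded when the call began, turning the shorter way round; what a row does not reach only later rows make up. The controller multiplies each number of a shift by 1 m and each number of a turn by pi rad. A row lasts 1/10 s, in which the tool goes at most 50 mm and 8.59 degrees, less where a joint would pass 70% of its speed; a pose out of reach is approached as far as the arm can. A call with a number of a shift or a turn outside -1 to 1 is refused whole. A call with a gripper value outside its range is refused whole. The fingers move at their own pace and stop on an object; the grip force is fixed at half the most. Time passes only in rows, so rows that repeat a pose let the fingers close. It gives the time, the measured TCP pose, the force, the opening and the grip force at its end, in the units of the state.
- state(): the state, without advancing time (a new reading comes with each control period).
- snapshot(name): name is "scene" or "top" or "wrist"; returns a dict with "color" (400x640x3 uint8, red, green, blue), "intrinsics" (3x3 intrinsics, pixels), "dist_coeffs" ([k1, k2, p1, p2, k3] as OpenCV has them; the pictures are not rectified), "R" (3x3) and "t" (3): a world point X has camera coordinates R X + t; the wrist camera has in their place "tool_from_camera" (4x4, takes a point from camera to tool coordinates, whose origin is the TCP and whose axes are the flange's). Camera axes: x right, y down, z forward; pixel columns grow to the right and rows downward; lengths in m; the calibration is good to about 2 mm. A picture is of the moment at which its call begins: read the wrist's pose just before it. There is no depth.
- sign_off(): hands the job in; it is judged then, once.
The state is a dict: "t": time; "joints": joint angles; "dq": joint speeds; "joint_torque": joint torques, N m; "tool_pos": TCP position; "ee_rot": TCP orientation; "wrist_force": force on the tool from outside, world axes, zero at the start; "torque": the same for the moment, N m; "finger_gap": finger opening in m; "finger_force": force on a finger pad.
Only numpy, scipy, OpenCV 4.12 (cv2) and the standard library are available. Lean on these libraries where they do the work, as an engineer would, in place of code of your own. Each camera call takes 0.05 s, during which the arm holds its last target. There are 200 camera calls.

## Working session

There is one attempt and no reset: what is moved stays moved. The work goes in short steps, Python scripts to look and compute and a shell command to move; the robot and the scene stay as the last step left them, time stands still between calls to the robot, and variables do not carry over. Pictures are saved under pics/ and viewed, at most 10 in all, crops included, and the job is handed in when it is done.

```bash
mkdir -p pics; ls
python3 - <<'E'
from workcell import *
import cv2
s=state();print(s)
for n in("scene","top"):
    d=snapshot(n);cv2.imwrite(f"pics/{n}0.png",d["color"][:,:,::-1])
    print(n,d["intrinsics"],d["dist_coeffs"],d["R"],d["t"])
E
```

```text
pics
{'t': 0.0, 'joints': array([-1.18297100e+00,  8.74566324e-02,  1.75146367e-01,  1.65978325e+00,
        2.04554183e-05,  1.57081387e+00]), 'dq': array([-0.00024135,  0.00106287, -0.00093736, -0.00027446, -0.00033024,
        0.00045499]), 'joint_torque': array([ 1.94723005e-03, -5.20385635e+01,  4.64802969e+01,  1.62334606e-02,
        1.57253289e-04,  2.33425021e-05]), 'tool_pos': array([ 0.2079198 , -0.50894942,  0.23059123]), 'ee_rot': array([-6.38407065e-04,  9.81259265e-01,  1.92691034e-01, -1.14953307e-04]), 'wrist_force': array([ 0.43113292, -0.11136157, -0.53693204]), 'torque': array([-0.03234533,  0.03050906,  0.04382917]), 'finger_force': 0.0, 'finger_gap': 0.08549415817465376}
scene [[390.995995     0.         320.51644058]
 [  0.         390.995995   204.46800664]
 [  0.           0.           1.        ]] [-0.03089294  0.          0.          0.          0.        ] [[-0.71047116  0.7036752   0.0084814 ]
 [ 0.58144164  0.59376113 -0.55621339]
 [-0.39642949 -0.39024213 -0.83099623]] [ 0.46699562 -0.18748904  1.6235429 ]
top [[472.00500785   0.         312.12903362]
 [  0.         472.00500785 203.65716376]
 [  0.           0.           1.        ]] [-0.05558833  0.          0.          0.          0.        ] [[ 0.01116498 -0.99992984  0.00395783]
 [-0.98268147 -0.01170437 -0.1849328 ]
 [ 0.18496615 -0.00182452 -0.9827432 ]] [-0.0781458   0.55946275  1.24239641]
```

View pics/scene0.png

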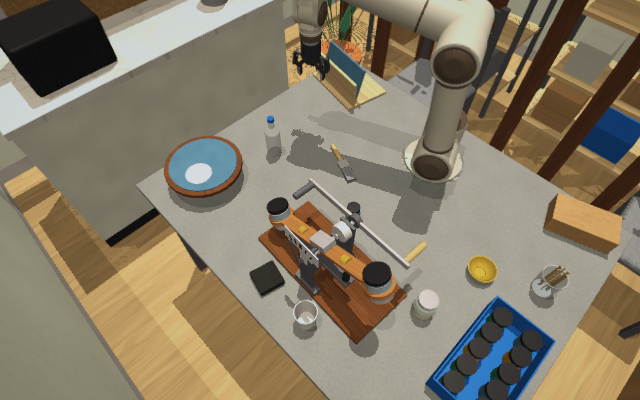

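View pics/top0.png

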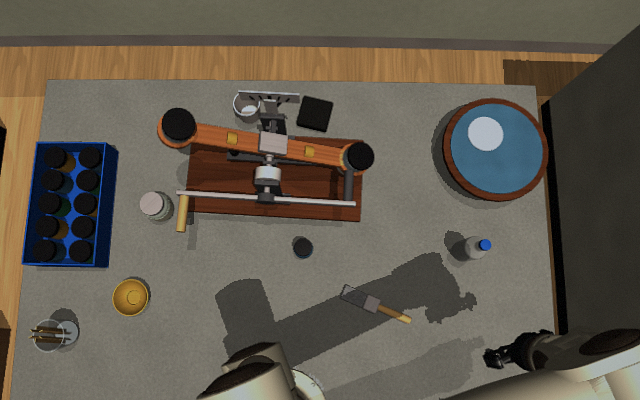

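The top view shows the handle rod at about (182,196)-(181,231), the stand base with corners near (188,212), (360,221), and the white-lidded chip jar at (153,205). The scene view shows the handle at (405,263)-(425,243). Next I'll enlarge both.

Run:
```python
import cv2
a=cv2.imread("pics/top0.png")[80:260,140:380];cv2.imwrite("pics/c1.png",cv2.resize(a,None,fx=3.3,fy=3.3,interpolation=cv2.INTER_CUBIC))
a=cv2.imread("pics/scene0.png")[170:350,240:440];cv2.imwrite("pics/c2.png",cv2.resize(a,None,fx=3.3,fy=3.3,interpolation=cv2.INTER_CUBIC))
```

```text
(no output)
```

View pics/c1.png

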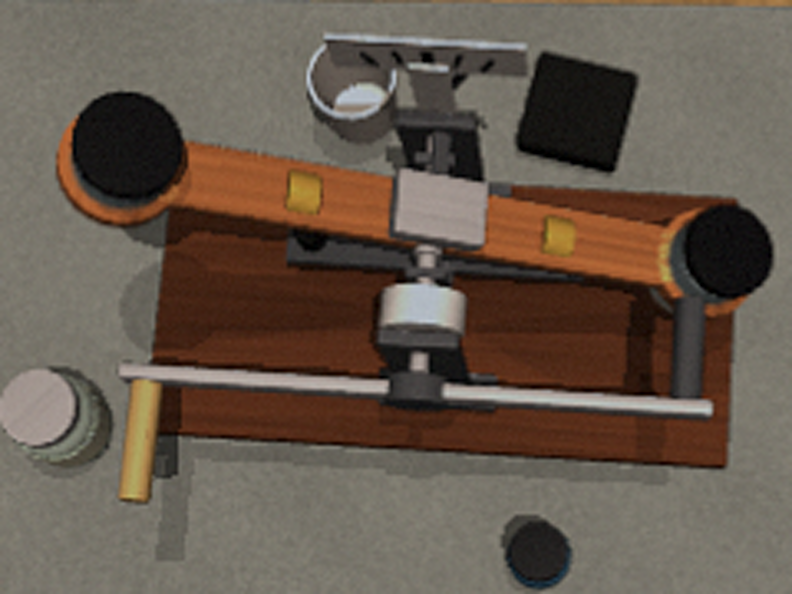

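View pics/c2.png

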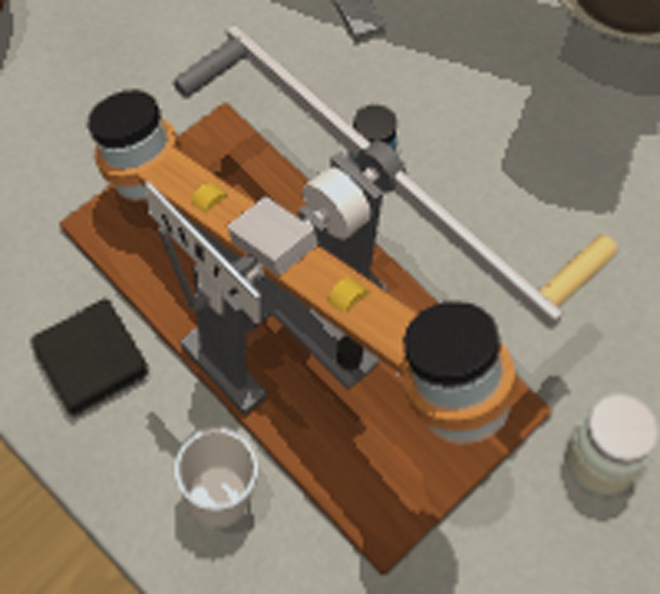

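```bash
cat > h.py <<'E'
import numpy as np,cv2
from workcell import *
def ray(d,p):
    K=np.array(d["intrinsics"]);D=np.array(d["dist_coeffs"]);R=np.array(d["R"]);t=np.array(d["t"])
    u=cv2.undistortPoints(np.array([[p]],float),K,D)[0,0]
    v=R.T@np.array([u[0],u[1],1]);return -R.T@t,v/np.linalg.norm(v)
def tri(rs):
    A=sum(np.eye(3)-np.outer(v,v) for c,v in rs);b=sum((np.eye(3)-np.outer(v,v))@c for c,v in rs)
    X=np.linalg.solve(A,b);return X,[np.linalg.norm((np.eye(3)-np.outer(v,v))@(X-c)) for c,v in rs]
def proj(d,X):
    R=np.array(d["R"]);return cv2.projectPoints(np.array(X,float).reshape(-1,3),cv2.Rodrigues(R)[0],np.array(d["t"],float),np.array(d["intrinsics"]),np.array(d["dist_coeffs"]))[0][:,0]
E
python3 - <<'E'
from h import *
T=snapshot("top");S=snapshot("scene")
c1=lambda x,y:(140+x/3.3-.35,80+y/3.3-.35)
c2=lambda x,y:(240+x/3.3-.35,170+y/3.3-.35)
for n,a,b in[("free",(134,497),(611,242)),("root",(145,380),(549,294)),("barL",(122,371),(556,318)),("barR",(712,408),(235,33)),("hub",(415,388),(382,160)),
 ("rackcapR0",(485,248),(None)),("lidL",(127,148),(452,340)),("lidR",(728,252),(124,117)),("chiplid",(37,407),(623,428)),("small",(538,553),(375,120))]:
    if b is None: continue
    X,e=tri([ray(T,c1(*a)),ray(S,c2(*b))]);print(n,X.round(4),np.round(e,4))
E
```

```text
free [0.4628 0.2463 0.201 ] [0.0014 0.0014]
root [0.5485 0.2409 0.209 ] [0.0009 0.0009]
barL [0.5575 0.2595 0.2008] [0.0004 0.0004]
barR [ 0.5355 -0.1754  0.1879] [0.0027 0.0027]
hub [0.5469 0.0418 0.2022] [0.0004 0.0004]
lidL [0.6887 0.2322 0.3176] [0.0007 0.0007]
lidR [ 0.6692 -0.1951  0.15  ] [0.0007 0.0007]
chiplid [0.5487 0.3568 0.0979] [0.0005 0.0005]
small [ 0.4404 -0.0489  0.0606] [0.0014 0.0014]
```

The rack lies right with tilt ≈ -0.37 and lever ≈ -0.02. The stand origin is ≈ (0.680, 0.036), yaw ≈ -0.05, and the grip is at ≈ (0.492, 0.245, 0.195). I'll start moving with a lift and a turn, then check joint 6.

```bash
python3 -m inch '[[[1,0.03,0.05,0.03,0,0,0.04],[1,0.05,0.09,0.06,0,0,0.08],[1,0.08,0.13,0.08,0,0,0.12],[1,0.1,0.17,0.1,0,0,0.16],[1,0.11,0.21,0.1,0,0,0.2],[1,0.12,0.25,0.1,0,0,0.24],[1,0.13,0.3,0.1,0,0,0.28],[1,0.13,0.3,0.1,0,0,0.28]]]'
python3 - <<'E'
from h import *
s=state();print(s["joints"].round(3),s["ee_rot"].round(4),s["tool_pos"].round(4),s["t"]);print(np.array(snapshot("wrist")["tool_from_camera"]).round(3))
E
```

```text
t: 1.0
tool_pos: [0.3386, -0.205, 0.3321]
ee_rot: [0.0, 0.803, 0.596, 0.001]
wrist_force: [0.6, -0.4, -0.3]
finger_gap: 0.0854
finger_force: 0.0
[-5.450e-01 -2.120e-01  9.400e-02  1.876e+00  1.000e-03  1.320e+00] [4.000e-04 8.031e-01 5.959e-01 7.000e-04] [ 0.3386 -0.205   0.3321] 1.0
[[ 0.    -0.953 -0.304  0.077]
 [ 1.     0.     0.    -0.001]
 [-0.    -0.304  0.953 -0.142]
 [ 0.     0.     0.     1.   ]]
```

```bash
python3 -m inch '[[[1,0.02,0.05,0,0,0,0.045],[1,0.04,0.1,0,0,0,0.09],[1,0.06,0.14,0,0,0,0.135],[1,0.08,0.18,0,0,0,0.18],[1,0.1,0.22,0,0,0,0.225],[1,0.11,0.26,0,0,0,0.27],[1,0.12,0.3,0,0,0,0.315],[1,0.12,0.3,0,0,0,0.34]]]'
python3 -m inch '[[[1,0.01,0.04,0,0,0,0.045],[1,0.02,0.08,0,0,0,0.09],[1,0.03,0.12,0,0,0,0.135],[1,0.035,0.154,0,0,0,0.18],[1,0.035,0.154,0,0,0,0.225],[1,0.035,0.154,0,0,0,0.24],[1,0.035,0.154,0,0,0,0.24]]]'
python3 - <<'E'
from h import *
s=state();print(s["joints"].round(3),s["ee_rot"].round(4),s["tool_pos"].round(4),s["t"])
d=snapshot("wrist");np.savez("pics/w.npz",**d);cv2.imwrite("pics/w0.png",d["color"][:,:,::-1]);print(d["intrinsics"],d["dist_coeffs"])
S=snapshot("scene");cv2.imwrite("pics/s1.png",S["color"][:,:,::-1])
E
```

```text
t: 1.85
tool_pos: [0.4593, 0.0935, 0.3298]
ee_rot: [-0.001, 0.389, 0.921, -0.0]
wrist_force: [0.4, 0.5, -0.1]
finger_gap: 0.0857
finger_force: 0.0
t: 2.55
tool_pos: [0.4939, 0.2442, 0.3305]
ee_rot: [-0.0, 0.027, 1.0, -0.0]
wrist_force: [-0.2, 0.2, 0.1]
finger_gap: 0.085
finger_force: 0.0
[ 0.459  0.156  0.45   1.866 -0.     0.513] [-5.000e-04  2.660e-02  9.996e-01 -4.000e-04] [0.4939 0.2442 0.3305] 2.55
[[295.58406998   0.         322.45479229]
 [  0.         295.58406998 198.97501126]
 [  0.           0.           1.        ]] [0.01285011 0.         0.         0.         0.        ]
```

View pics/w0.png

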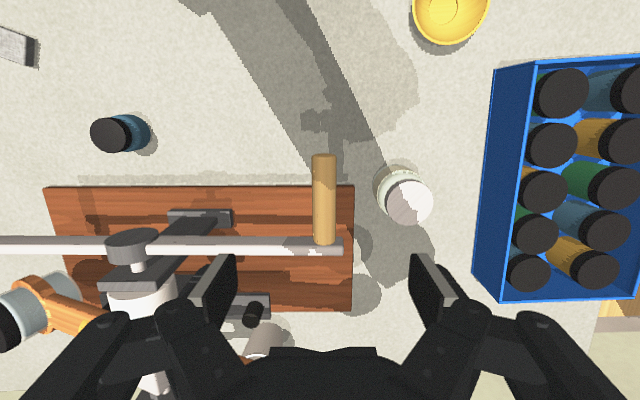

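View pics/s1.png

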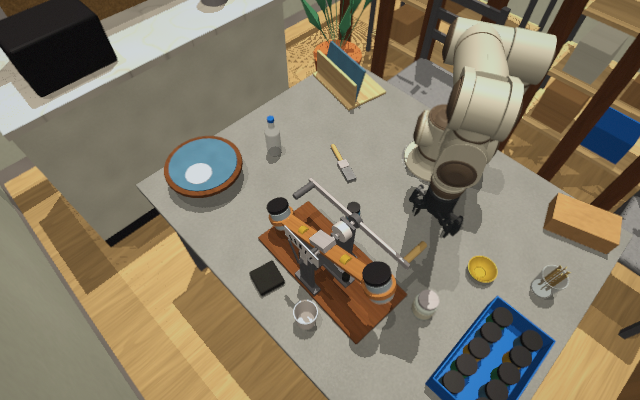

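The wrist view shows the handle from (324,156) to (324,240), centred between the fingers. The scene view still shows both black lids unobstructed, at (278,205) and (377,272). Next I'll refine the grip and set up tilt measurement.

```bash
cat >> h.py <<'E'
from scipy.spatial.transform import Rotation as Ro
from scipy.optimize import least_squares, lsq_linear
O=np.array([.680,.036]);PSI=-.05
ex=np.array([np.cos(PSI),np.sin(PSI),0]);ey=np.array([-np.sin(PSI),np.cos(PSI),0]);P=np.array([*O,.19])
def lid(side,tilt):  # middle of lid top, 230 mm out, 53 mm up
    y,z=side*.23,.053
    return P+ey*(y*np.cos(tilt)+z*np.sin(tilt))+np.array([0,0,-y*np.sin(tilt)+z*np.cos(tilt)])
def blob(img,p,r=26):
    "dark blob centroid near predicted p"
    x0,y0=int(p[0])-r,int(p[1])-r
    g=img[y0:y0+2*r,x0:x0+2*r].max(2)
    m=(g<50).astype(np.uint8);n,l,st,c=cv2.connectedComponentsWithStats(m)
    ok=[i for i in range(1,n) if st[i,4]>60]
    if not ok:return None
    i=min(ok,key=lambda i:np.hypot(*(c[i]-r))-0.02*st[i,4]);return c[i]+[x0,y0],st[i,4]
E
python3 - <<'E'
from h import *
d=np.load("pics/w.npz");s=state();R=Ro.from_quat(np.roll(s["ee_rot"],-1)).as_matrix();M=d["tool_from_camera"]
for p,z in(((324,157),.205),((324,240),.205)):
    u=cv2.undistortPoints(np.array([[p]],float),d["intrinsics"],d["dist_coeffs"])[0,0]
    v=R@M[:3,:3]@np.array([*u,1]);c=s["tool_pos"]+R@M[:3,3];print(c+v*(z-c[2])/v[2])
T=snapshot("top");S=snapshot("scene")
for n,d in(("top",T),("scene",S)):
  for sd in(1,-1):
    p=proj(d,lid(sd,-.374))[0];print(n,sd,p.round(1),blob(d["color"],p),((proj(d,lid(sd,.1))-proj(d,lid(sd,-.1)))/.2).round(1))
  im=d["color"];np.save(f"pics/{n}.npy",im)
E
```

```text
[0.46076168 0.2468457  0.205     ]
[0.54364007 0.24238869 0.205     ]
top 1 [178.5 123. ] (array([178.08758315, 124.32594235]), np.int32(902)) [[ 5.2 30.1]]
top -1 [361.5 155.6] (array([359.83279221, 155.73701299]), np.int32(616)) [[-11.5 -30.8]]
scene 1 [376.4 271.6] (array([376.14234234, 273.79279279]), np.int32(555)) [[ 2.4 45.5]]
scene -1 [277.1 203.8] (array([277.18545455, 205.82909091]), np.int32(275)) [[  4.1 -32.7]]
```

```bash
python3 -m inch '[[[1,0,0,-0.03,0,0,0],[1,0,0,-0.06,0,0,0],[1,0,0,-0.09,0,0,0],[1,0,0,-0.12,0,0,0],[1,0,0,-0.14,0,0,0],[1,0,0,-0.155,0,0,0],[1,0,0,-0.155,0,0,0],[0.4,0,0,-0.155,0,0,0]]]'
python3 -m inch '[[[0.3,0,0,0,0,0,0],[0.2,0,0,0,0,0,0],[0.1,0,0,0,0,0,0],[0,0,0,0,0,0,0],[0,0,0,0,0,0,0],[0,0,0,0,0,0,0]]]'
cat >> h.py <<'E'
def tiltmeas(S,guess):
    q=[];g=guess
    for k in range(3):
        p=[proj(S,lid(s,g))[0]+[0,2] for s in(1,-1)]
        b=[blob(S["color"],x) for x in p]
        if None in b:return np.nan,None
        dr=(b[0][0]-b[1][0])[1]
        f=lambda t:(proj(S,lid(1,t))-proj(S,lid(-1,t)))[0,1]-dr
        g2=least_squares(lambda t:[f(t[0])],[g]).x[0]
        if abs(g2-g)<.03:break
        g=g2
    return g2,(b[0][1],b[1][1])
E
python3 - <<'E'
from h import *
s=state();print(s["tool_pos"].round(4),s["ee_rot"].round(4),s["wrist_force"].round(1),s["torque"].round(2),s["finger_gap"],s["finger_force"],s["t"])
print(tiltmeas(snapshot("scene"),-.37),tiltmeas(snapshot("scene"),-.37))
E
```

```text
t: 3.55
tool_pos: [0.4931, 0.2446, 0.1768]
ee_rot: [0.0, 0.027, 1.0, 0.0]
wrist_force: [-0.0, 0.2, 0.4]
finger_gap: 0.0732
finger_force: 0.0
t: 4.15
tool_pos: [0.4933, 0.2452, 0.1767]
ee_rot: [0.0, 0.026, 1.0, 0.0]
wrist_force: [1.2, 2.2, 2.8]
finger_gap: 0.0221
finger_force: 58.7
[0.4933 0.2452 0.1767] [5.000e-04 2.590e-02 9.997e-01 4.000e-04] [1.2 2.2 2.8] [ 0.52 -0.19  0.04] 0.022126650207814298 58.654205203056335 4.15
(np.float64(-0.34303916454804545), (np.int32(558), np.int32(285))) (np.float64(-0.3394917527734765), (np.int32(558), np.int32(285)))
```

Run:
```python
from h import *
old=np.load("pics/scene.npy")
S=snapshot("scene")
for im in(old,S["color"]):
  for sd in(1,-1):
    p=proj(S,lid(sd,-.37))[0]+[0,2];print(sd,p.round(1),blob(im,p))
print(S["R"][0])
for t in(-.38,-.34):print([proj(S,lid(s,t))[0] for s in(1,-1)])
a=np.hstack([old,S["color"]])[190:300];a=np.vstack([a[:,250:420],a[:,890:1060]]);cv2.imwrite("pics/cmp.png",cv2.resize(a,None,fx=2.7,fy=2.7)[:,:,::-1])
```

```text
1 [376.5 273.9] (array([376.14234234, 273.79279279]), np.int32(555))
-1 [277.  205.6] (array([277.18545455, 205.82909091]), np.int32(275))
1 [376.5 273.9] (array([377.00178571, 276.06785714]), np.int32(560))
-1 [277.  205.6] (array([276.83450704, 204.1056338 ]), np.int32(284))
[-0.71047116  0.7036752   0.0084814 ]
[array([376.21870916, 271.21494786]), array([277.13420048, 204.03765766])]
[array([377.30857249, 273.90390389]), array([276.66415697, 202.23599458])]
```

View pics/cmp.png

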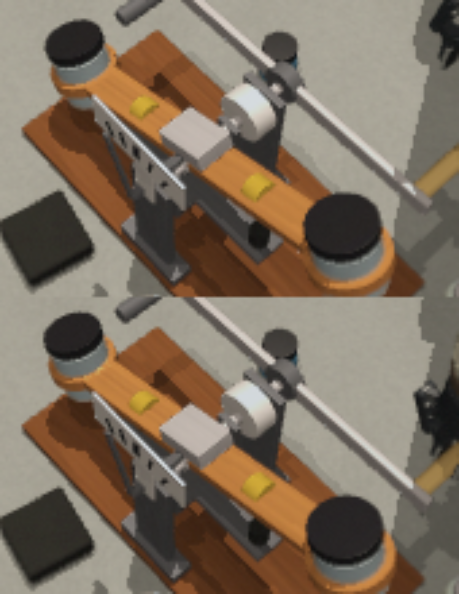

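```bash
cat > ctl.py <<'E'
# usage: ctl.py K target [wind] ; measures, estimates, plans K rows
import sys,json,os
from h import *
K=int(sys.argv[1]);ref=float(sys.argv[2]);maxd=float(sys.argv[3]) if len(sys.argv)>3 else .03
J,k,c,m=.09,.15,.004,.058;LAG=.04;FREE='lying' not in sys.argv
F="log.json"
L=json.load(open(F)) if os.path.exists(F) else dict(z0=None,lev0=.018,cmd=.018,meas=[],lev=[],d=0.)
s=state()
if L["z0"] is None:L["z0"]=s["tool_pos"][2]+.2*np.sin(L["lev0"])
lm=float(np.arcsin((L["z0"]-s["tool_pos"][2])/.2))
g=L["meas"][-1][1] if L["meas"] else -.33
tm=s["t"];th,ar=tiltmeas(snapshot("scene"),g);t1=state()["t"]
L["meas"].append([tm,float(th)])
if not L["lev"]:L["lev"]=[[tm,L["cmd"]]]
L["lev"].append([t1,L["cmd"]])
lt,lv=np.array(L["lev"]).T
lev=lambda t:np.interp(t-LAG,lt,lv)
def step(x,v,u,up,dt,d):
    a=(m*x+k*u+d-c*(v-up))/J
    return x+v*dt+a*dt*dt/2,v+a*dt
def sim(p,t0,ts):
    x,v,d=p;t=t0;out=[]
    for T in ts:
        while t<T-1e-6:
            h=min(.025,T-t);x,v=step(x,v,lev(t+h/2),(lev(t+h)-lev(t))/h,h,d);t+=h
        out.append(x)
    return np.array(out),v
M=np.array(L["meas"]);t0f=L.get("free0",0);W=M[(M[:,0]>tm-2.0)&(M[:,0]>=t0f)]
v,d,x=0.,L["d"],th
if FREE:
    sd=.02 if "dset" in L else .08
    f=lambda p:np.r_[(sim(p,W[0,0],W[:,0])[0]-W[:,1])/.003,(p[2]/k-L["d"]/k)/sd,p[1]/.3]
    p=least_squares(f,[W[0,1],0,L["d"]]).x
    xs,v=sim(p,W[0,0],[*W[:,0],t1]);x=xs[-1];d=p[2]
    if len(W)>5:L["d"]=d;L["dset"]=1
    print("resid mrad",((xs[:-1]-W[:,1])*1e3).round(0)[-8:])
print(f"t {t1:.2f} meas {th:.3f} est {x:.3f} rate {v:.3f} d/k {d/k:.3f} lever {lm:.3f} cmd {L['cmd']:.3f} area {ar} F {s['wrist_force'].round(1)} gap {s['finger_gap']:.4f}")
# plan
N=35
def traj(du):
    u=L["cmd"]+np.cumsum(du);X,V=x,v;o=[];up=L["cmd"]
    for i in range(N):
        for j in range(2):X,V=step(X,V,up+(u[i]-up)*(j+.5)/2 if i else up+(u[i]-up)*.3*(j+.5),(u[i]-up)/.1,.05,d)
        up=u[i];o.append([X,V])
    return u,np.array(o)
def cost(du):
    u,o=traj(du);x_=o[:,0];v_=o[:,1]
    return np.r_[(x_-ref)/.1,v_/.25,np.clip(np.abs(v_)-.13,0,9)/.02,(x_[-1]-ref)/.02,v_[-1]/.02,du/.03,np.clip(np.abs(u)-.19,0,9)/.005]
if 'lying' in sys.argv or 'set' in sys.argv:  # plain lever ramp to ref
    n=K;us=np.clip(ref-L["cmd"],-maxd*n,maxd*n)/n*np.arange(1,n+1)+L["cmd"]
    if FREE:
        du=np.r_[np.diff(np.r_[L["cmd"],us]),np.zeros(N-n)];print("pred",traj(du)[1][:n:2].round(3).tolist())
else:
    r=least_squares(cost,np.zeros(N),bounds=(-maxd,maxd));us,o=traj(r.x);print("pred x",o[4::5,0].round(3),"u",us[4::5].round(3));us=us[:K]
def tcp(l):
    ph=-(l-L["lev0"]);return P+.2*np.cos(l)*ey-np.array([0,0,.2*np.sin(l)])+.019*(np.sin(ph)*ey-np.array([0,0,np.cos(ph)]))
rows=[];q=[]
for i,u in enumerate(us):
    D=tcp(u)-tcp(L["cmd"]);w=-(u-L["cmd"])*ex/np.pi
    rows.append([0]+[round(float(a),4) for a in D]+[round(float(a),3) for a in w]);q.append([t1+.1*(i+1),float(u)])
L["lev"]+=q;L["cmd"]=q[-1][1]
json.dump(L,open(F,"w"));print(json.dumps([rows]).replace(" ","").replace("-0.0,","0,").replace("0.0,","0,").replace("0.0]","0]"))
E
python3 - <<'E'
from h import *
for i in range(3):
    print(state()["t"],tiltmeas(snapshot("scene"),-.33)[0],state()["tool_pos"][2])
E
```

```text
4.3 -0.33567748121703217 0.17648631467755566
4.35 -0.3341689361247628 0.17646728212881707
4.4 -0.3331431278706904 0.17647042819469597
```

```bash
sed -i 's/lev0=.018,cmd=.018/lev0=.016,cmd=.016/' ctl.py; python3 ctl.py 5 0.06 0.01 lying
```

```text
t 4.50 meas -0.333 est -0.333 rate 0.000 d/k 0.000 lever 0.016 cmd 0.016 area (np.int32(557), np.int32(285)) F [2.1 3.9 2.9] gap 0.0225
[[[0,0,-0.0002,-0.0018,-0.003,0,-0],[0,0,-0.0004,-0.0035,-0.006,0,-0],[0,0,-0.0007,-0.0053,-0.008,0,-0],[0,0,-0.0009,-0.007,-0.011,0.001,-0],[0,-0.0001,-0.0012,-0.0088,-0.014,0.001,-0]]]
```

```bash
python3 -m inch '[[[0,0,-0.0002,-0.0018,-0.003,0,0],[0,0,-0.0004,-0.0035,-0.006,0,0],[0,0,-0.0007,-0.0053,-0.008,0,0],[0,0,-0.0009,-0.007,-0.011,0.001,0],[0,0,-0.0012,-0.0088,-0.014,0.001,0]]]' | head -2;  python3 ctl.py 4 0.1 0.01 lying
```

```text
t: 5.0
tool_pos: [0.4932, 0.2444, 0.1675]
t 5.05 meas -0.326 est -0.326 rate 0.000 d/k 0.000 lever 0.061 cmd 0.060 area (np.int32(559), np.int32(289)) F [2.  8.2 2.8] gap 0.0224
[[[0,0,-0.0003,-0.002,-0.003,0,-0],[0,0,-0.0007,-0.004,-0.006,0,-0],[0,-0.0001,-0.001,-0.0059,-0.01,0,-0],[0,-0.0001,-0.0014,-0.0079,-0.013,0.001,-0]]]
```

Run:
```python
from h import *
S=None
for i in range(3):
    S=snapshot("scene");s=state();print(s["t"],tiltmeas(S,-.33)[0],s["tool_pos"].round(4),s["wrist_force"].round(1),s["torque"].round(2))
old=np.load("pics/scene.npy");new=S["color"]
d=snapshot("wrist")["color"];T=snapshot("top")["color"]
a=np.vstack([cv2.resize(x[175:275,265:425],None,fx=2.4,fy=2.4,interpolation=2) for x in(old,new)])
b=cv2.resize(d,(384,240));o=np.hstack([a,np.vstack([b,cv2.resize(T[100:250,140:380],(384,240))])])
cv2.imwrite("pics/dbg.png",o[:,:,::-1])
```

```text
5.1 -0.3211877333139582 [0.4932 0.2443 0.1672] [ 3.4  7.2 -0.5] [ 1.25 -0.56  0.01]
5.15 -0.3163024278180274 [0.4931 0.2443 0.1672] [2.  6.9 0.5] [ 1.33 -0.53  0.06]
5.2 -0.3139447060422845 [0.4932 0.2443 0.1672] [ 2.5  7.8 -0.5] [ 1.32 -0.58  0.02]
```

View pics/dbg.png

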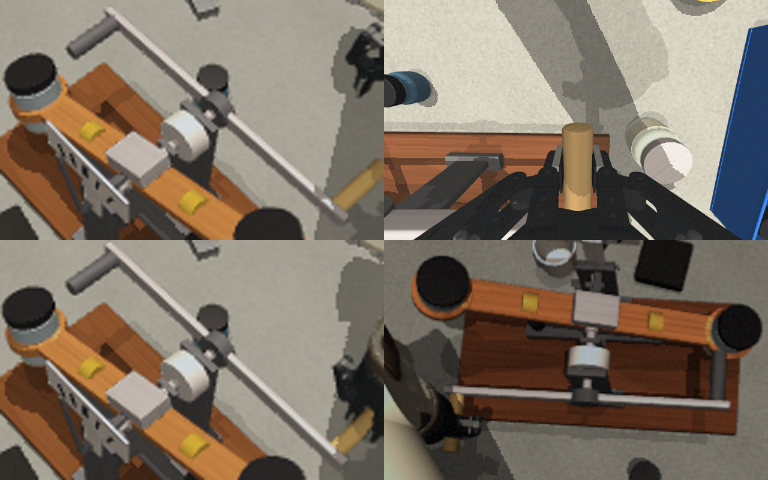

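The wrist view shows the rod well centred between the pads, but the bar has hardly moved compared with the start. I'll measure the lever angle from the bar in the image.

```bash
cat >> h.py <<'E'
def barpt(l,y):  # bar axis ~ at x=-.135
    return P-.135*ex+ey*y*np.cos(l)+np.array([0,0,-y*np.sin(l)])
def levmeas(S,img=None):
    "lever angle from the bright bar's rows in the scene picture, left and right part"
    img=S["color"] if img is None else img
    g=img.min(2).astype(float);r=[]
    for ys in(np.linspace(.10,.17,15),np.linspace(-.17,-.09,15)):
        e=[]
        for y in ys:
            p=proj(S,barpt(0,y))[0];n=np.array([0.62,-0.78])*-1
            tt=np.arange(-9,9.01,.25);q=(p+np.outer(tt,n)).astype(np.float32)
            v=cv2.remap(g.astype(np.float32),q[:,0].reshape(1,-1),q[:,1].reshape(1,-1),1)[0]
            w=np.clip(v-np.percentile(v,60),0,None)**2; i=np.argmax(v); w[abs(tt-tt[i])>2.5]=0
            e.append((w*tt).sum()/w.sum())
        r.append(np.median(e))
    p=lambda l,y:proj(S,barpt(l,y))[0]
    n=np.array([-.62,.78]);sl=(p(.1,.135)-p(-.1,.135))@n/.2;sr=(p(.1,-.13)-p(-.1,-.13))@n/.2
    return (r[0]-r[1])/(sl-sr),r,(sl,sr)
E
python3 - <<'E'
from h import *
S=snapshot("scene");s=state();print(s["t"],tiltmeas(S,-.33)[0])
for im in(cv2.imread("pics/scene0.png")[:,:,::-1],np.load("pics/scene.npy"),S["color"]):print(levmeas(S,im))
E
```

```text
5.35 -0.304921821335538
(np.float64(-0.028820887530739834), [np.float64(-1.806402407559286), np.float64(-0.6929257083544464)], (np.float64(20.287462540540524), np.float64(-18.346902831352537)))
(np.float64(-0.027864486385089482), [np.float64(-1.780711277069321), np.float64(-0.7041845291676343)], (np.float64(20.287462540540524), np.float64(-18.346902831352537)))
(np.float64(0.02025840204355492), [np.float64(-0.8057979347842307), np.float64(-1.5884684411856365)], (np.float64(20.287462540540524), np.float64(-18.346902831352537)))
```

```bash
cat > seed.py <<'E'
import numpy as np,json
from scipy.optimize import least_squares
M=np.array([[4.15,-.343],[4.2,-.3395],[4.25,-.3275],[4.3,-.3357],[4.35,-.3342],[4.4,-.3331],[4.45,-.333],[5.0,-.326],[5.05,-.3212],[5.10,-.3163],[5.15,-.3139],[5.3,-.3049]])
lev=[[4.1,-.026],[4.5,-.026],[5.0,.020],[5.35,.020]]
lt,lv=np.array(lev).T
def sim(p,m):
    x,v,d=p;t=4.15;o=[]
    for T in M[:,0]:
        while t<T-1e-6:
            h=min(.025,T-t);u=np.interp(t-.04,lt,lv);a=(m*x+.15*u+d-.004*v)/.09;x+=v*h+a*h*h/2;v+=a*h;t+=h
        o.append(x)
    return np.array(o)
for m in(.04,.05,.058,.07):
    r=least_squares(lambda p:(sim(p,m)-M[:,1])/.004,[-.34,0,0.01]);print(m,r.x,r.cost,((sim(r.x,m)-M[:,1])*1e3).round(0))
json.dump(dict(z0=0.1672+.2*np.sin(.020),lev0=-.026,cmd=.020,meas=M.tolist(),lev=lev,d=.015,free0=4.1),open("log.json","w"))
E
python3 seed.py
```

```text
0.04 [-0.33752096  0.01295258  0.01800754] 4.490970629065265 [ 5.  3. -9.  0. -1. -1. -0.  5.  2. -1. -1. -2.]
0.05 [-0.33754771  0.01324476  0.02128507] 4.472439320148431 [ 5.  3. -9.  0. -1. -1. -0.  5.  2. -1. -1. -2.]
0.058 [-0.33756903  0.01347845  0.02390703] 4.45778005384442 [ 5.  3. -9.  0. -1. -1. -0.  5.  2. -1. -1. -2.]
0.07 [-0.33760089  0.01382889  0.02783986] 4.436065407285923 [ 5.  3. -9.  0. -1. -1. -0.  5.  2. -1. -1. -2.]
```

```bash
python3 - <<'E'
s=open("ctl.py").read()
s=s.replace("    a=(m*x+","    a=(mm*x+").replace("def step(x,v,u,up,dt,d):","mm=L.get('m',.048)\ndef step(x,v,u,up,dt,d):")
s=s.replace("    x,v,d=p;t=t0","    global mm\n    x,v,d,mm=p;t=t0")
s=s.replace("p[1]/.3]","p[1]/.3,(p[3]-L.get('m',.048))/(.008 if 'dset' not in L else .003)]").replace("[W[0,1],0,L[\"d\"]]","[W[0,1],0,L[\"d\"],L.get('m',.048)]")
s=s.replace('d=p[2]\n','d=p[2];mm=p[3];print("m",mm.round(4))\n').replace('L["d"]=d;','L["d"]=d;L["m"]=mm;').replace("len(W)>5","'dset' in L or tm>6.5")
s=s.replace("(M[:,0]>tm-2.0)","(M[:,0]>tm-2.2)")
open("ctl.py","w").write(s)
E
python3 ctl.py 3 0 .03
```

```text
m 0.0475
resid mrad [-1. -0.  5.  2. -1. -1. -2. -0.]
t 5.40 meas -0.303 est -0.300 rate 0.072 d/k 0.134 lever 0.020 cmd 0.020 area (np.int32(561), np.int32(295)) F [ 3.2  7.1 -0.3] gap 0.0222
pred x [-0.249 -0.181 -0.114 -0.058 -0.021 -0.002  0.002] u [-0.005 -0.076 -0.116 -0.157 -0.171 -0.166 -0.16 ]
[[[0,0,-0.0004,-0.0033,-0.005,0,-0],[0,0,-0.0005,-0.004,-0.006,0,-0],[0,0,-0.0003,-0.0023,-0.004,0,-0]]]
```

```bash
python3 -m inch '[[[0,0,-0.0004,-0.0033,-0.005,0,0],[0,0,-0.0005,-0.004,-0.006,0,0],[0,0,-0.0003,-0.0023,-0.004,0,0]]]' | head -2;  python3 ctl.py 3 0 .03
```

```text
t: 5.7
tool_pos: [0.4931, 0.244, 0.1645]
m 0.0473
resid mrad [ 3.  7.  3. -1. -2. -6. -6.  4.]
t 5.75 meas -0.297 est -0.289 rate 0.064 d/k 0.105 lever 0.034 cmd 0.032 area (np.int32(563), np.int32(296)) F [ 4.2  6.3 -1.6] gap 0.0225
pred x [-0.243 -0.176 -0.11  -0.055 -0.019 -0.002  0.003] u [ 0.034 -0.047 -0.091 -0.13  -0.142 -0.135 -0.129]
[[[0,0,-0.0007,-0.005,-0.008,0,-0],[0,-0.0001,-0.001,-0.0071,-0.011,0.001,-0],[0,0,-0.0009,-0.0065,-0.01,0.001,-0]]]
```

```bash
python3 -m inch '[[[0,0,-0.0007,-0.005,-0.008,0,0],[0,-0.0001,-0.001,-0.0071,-0.011,0.001,0],[0,0,-0.0009,-0.0065,-0.01,0.001,0]]]' | head -2;  python3 ctl.py 3 0 .03
```

```text
t: 6.05
tool_pos: [0.493, 0.2431, 0.1579]
m 0.0482
resid mrad [ 6.  2. -1. -2. -5. -5.  9. -3.]
t 6.10 meas -0.252 est -0.248 rate 0.128 d/k 0.116 lever 0.067 cmd 0.064 area (np.int32(346), np.int32(310)) F [ 2.   6.9 -0.8] gap 0.0222
pred x [-0.175 -0.106 -0.054 -0.02  -0.004  0.002  0.002] u [-0.077 -0.111 -0.142 -0.151 -0.142 -0.128 -0.12 ]
[[[0,0,0.0009,0.0059,0.01,0,0],[0,0.0001,0.0015,0.0119,0.019,-0.001,0],[0,0.0001,0.0021,0.0179,0.029,-0.001,0]]]
```

Run:
```python
from h import *
S=snapshot("scene");np.save("pics/x.npy",S["color"]);im=S["color"]
for g in(-.28,-.25,-.22):print(g,[proj(S,lid(s,g))[0].round(1)+[0,2] for s in(1,-1)])
p=proj(S,lid(1,-.25))[0]+[0,2]
print(blob(im,p),blob(im,proj(S,lid(-1,-.25))[0]+[0,2]),tiltmeas(S,-.25),levmeas(S))
x,y=p.astype(int);print(im[y-24:y+24:2,x-22:x+23:3].max(2))
```

```text
-0.28 [array([378.7, 279.8]), array([276.1, 201.6])]
-0.25 [array([379.4, 281.7]), array([275.8, 200.3])]
-0.22 [array([379.9, 283.5]), array([275.6, 199.1])]
(array([375.9212963 , 281.62037037]), np.int32(216)) (array([275.52547771, 198.78343949]), np.int32(314)) (np.float64(-0.23519046890695042), (np.int32(216), np.int32(314))) (np.float64(0.060966461060365185), [np.float64(0.052299953885378926), np.float64(-2.3031005781520606)], (np.float64(20.287462540540524), np.float64(-18.346902831352537)))
[[109 130 132 129 151 148 165 160 162 163 161  96 111 210 167]
 [106 138 129 129 133 150 163 165 161 163 160 161  91 175 203]
 [140 133 138 133 131 129 146 160 162 160 166 163 132  91 208]
 [191 140 135 132 132 134 131 149 164 162 164 164 161  97 105]
 [202 192 136 137 136 130 133 143 159 163 167 164 163 161  89]
 [195 201 172 135 140 135 133 132 145 159 164 165 164 165 132]
 [194 197 199 152 138 139 133 132 121 145 165 166 164 165 162]
 [198 194 198 198 144 134  66  46  49  75 140 167 162 166 160]
 [196 197 194 200 186  46  48  48  47  49  52 158 165 164 111]
 [192 197 199 193  48  48  49 
[... 215 characters left out ...]
0 108]
 [112 188 200  44  49  50  50  51  52  52  54  53  55  75  92]
 [ 99 156 188  35  49  51  50  52  52  53  52  54  61  87  82]
 [110  87 170  56  52  51  52  53  52  54  55  54  82 150  87]
 [114 114  91 114  48  52  54  52  53  55  54  56 109 189  84]
 [118 112 115 130  16  50  53  55  55  55  55  28 136 198  79]
 [109 118 114 132  60  18  49  55  56  53  42  67 165 196  86]
 [116 114 116 124  80  63  16  18  20  20  59  93 193 165  87]
 [121 114 118 121 110  89 111  76  71  95 102 115 209 100  86]
 [123 119 112  99 132 101  98 101 104 103 103 189 200  90  85]
 [121 127 118  99 127 134 117 102 105 110 147 207 125  89  83]
 [128 123 120 114  92 133 138 137 133 168 207 142 119  85  92]]
```

```bash
sed -i 's/g<50/g<66/' h.py
python3 - <<'E'
from h import *
import json
S=snapshot("scene");im=np.load("pics/x.npy");old=np.load("pics/scene.npy")
for i in(old,im,S["color"]):
    S["color"]=i;print(tiltmeas(S,-.25),[blob(i,proj(S,lid(s,-.25))[0]+[0,2])[0] for s in(1,-1)])
print(state()["t"])
L=json.load(open("log.json"));print(L["meas"][-3:],L["lev"][-8:])
E
```

```text
(np.float64(-0.3717341551263305), (np.int32(579), np.int32(281))) [array([376.39032815, 273.96891192]), array([277.06049822, 205.85409253])]
(np.float64(-0.2165023678807301), (np.int32(592), np.int32(327))) [array([379.46621622, 283.65033784]), array([275.48012232, 198.9204893 ])]
(np.float64(-0.20176580772567204), (np.int32(588), np.int32(330))) [array([379.81972789, 284.51530612]), array([275.40909091, 198.31515152])]
6.2
[[5.35, -0.3031148019170289], [5.7, -0.2966841291984601], [6.05, -0.25161493154418946]] [[5.75, 0.03156394028543474], [5.85, 0.05676488627915795], [5.95, 0.06732663589154034], [6.05, 0.06421295880029583], [6.1, 0.06421295880029583], [6.199999999999999, 0.03421295880029583], [6.3, 0.004212958800295839], [6.3999999999999995, -0.025787041199704153]]
```

```bash
python3 - <<'E'
import json
L=json.load(open("log.json"));L["meas"]=L["meas"][:-1]+[[6.10,-.2165],[6.15,-.2018]];c=L["lev"][-4][1];L["lev"]=L["lev"][:-3]+[[6.2,c]];L["cmd"]=c
json.dump(L,open("log.json","w"))
E
python3 ctl.py 3 0 .05
```

```text
m 0.0548
resid mrad [-4. -4. -4. -3. 22.  2. -3. -7.]
t 6.25 meas -0.188 est -0.183 rate 0.226 d/k 0.156 lever 0.066 cmd 0.064 area (np.int32(593), np.int32(334)) F [ 2.5  7.6 -1.1] gap 0.0217
pred x [-0.057  0.048  0.122  0.183  0.246  0.324  0.43 ] u [-0.186 -0.242 -0.225 -0.214 -0.207 -0.201 -0.193]
[[[0,0.0001,0.0013,0.0099,0.016,-0.001,0],[0,0.0001,0.0022,0.0199,0.032,-0.002,0],[0,0.0001,0.0025,0.0299,0.048,-0.002,0]]]
```

```bash
python3 - <<'E'
import json
L=json.load(open("log.json"));c=L["lev"][-4][1];L["lev"]=L["lev"][:-3];L["cmd"]=c;L["d"]=0.002;L["m"]=.055;L["free0"]=6.09;L.pop("dset",None)
json.dump(L,open("log.json","w"));print(L["lev"][-2:],L["meas"][-3:])
E
sed -i "s/tm>6.5/tm>7.2/;s/else .08/else .05/" ctl.py
python3 ctl.py 2 0 .05
```

```text
[[6.2, 0.06421295880029583], [6.25, 0.06421295880029583]] [[6.1, -0.2165], [6.15, -0.2018], [6.2, -0.18767025794440834]]
m 0.055
resid mrad [ 0. -0.  0. -0.]
t 6.30 meas -0.173 est -0.159 rate 0.287 d/k 0.014 lever 0.066 cmd 0.064 area (np.int32(595), np.int32(335)) F [ 2.2  7.1 -1.3] gap 0.0222
pred x [-0.03   0.035  0.043  0.028  0.011  0.001 -0.002] u [-0.186 -0.163 -0.089 -0.03  -0.002  0.003  0.002]
[[[0,0.0001,0.0013,0.0099,0.016,-0.001,0],[0,0.0001,0.0022,0.0199,0.032,-0.002,0]]]
```

```bash
python3 -m inch '[[[0,0.0001,0.0013,0.0099,0.016,-0.001,0],[0,0.0001,0.0022,0.0199,0.032,-0.002,0]]]' | head -2;  python3 ctl.py 2 0 .05
```

```text
t: 6.5
tool_pos: [0.4932, 0.2453, 0.1779]
m 0.0496
resid mrad [-15.  -4.   8.  21. -10.]
t 6.55 meas 0.010 est 0.034 rate 0.670 d/k 0.240 lever -0.033 cmd -0.036 area (np.int32(71), np.int32(361)) F [ 2.8  6.3 -1.2] gap 0.0222
pred x [0.397 0.78  1.131 1.459 1.859 2.428 3.28 ] u [-0.286 -0.536 -0.676 -0.531 -0.424 -0.331 -0.224]
[[[0,0,0.0003,0.01,0.016,-0.001,0],[0,0,0.0002,0.02,0.032,-0.002,0]]]
```

```bash
cat >> h.py <<'E'
def blob(img,p,r=24):
    x0,y0=int(p[0])-r,int(p[1])-r
    g=img[y0:y0+2*r,x0:x0+2*r].max(2);best=None
    for th in(66,72,80,88,96):
        m=(g<th).astype(np.uint8);n,l,st,c=cv2.connectedComponentsWithStats(m)
        j=[i for i in range(1,n) if 250<st[i,4]<720]
        if j:
            i=max(j,key=lambda i:st[i,4])
            if best is not None and st[i,4]<best[1]*1.04: return best
            best=(c[i]+[x0,y0],st[i,4])
    return best
E
python3 - <<'E'
import json
L=json.load(open("log.json"));L["meas"]=L["meas"][:-1];c=L["lev"][-3][1];L["lev"]=L["lev"][:-2];L["cmd"]=c;json.dump(L,open("log.json","w"))
from h import *
S=snapshot("scene");np.save("pics/x.npy",S["color"]);t=state()["t"]
print(t,tiltmeas(S,-.12),[(proj(S,lid(s,-.12))[0].round(1),blob(S["color"],proj(S,lid(s,-.12))[0]+[0,2])) for s in(1,-1)])
im=S["color"];p=proj(S,lid(1,-.12))[0]+[0,2];x,y=p.astype(int);print(im[y-24:y+24:3,x-22:x+23:3].max(2))
E
```

```text
6.6 (np.float64(-0.08888034048549905), (np.int32(613), np.int32(359))) [(array([381.3, 287.1]), (array([380.99510604, 290.59869494]), np.int32(613))), (array([275.3, 193.2]), (array([274.90250696, 193.82729805]), np.int32(359)))]
[[135 140 137 138 132 136 132 146 162 165 161 164 164 108 108]
 [200 135 141 136 139 134 137 122 145 163 164 163 160 111 108]
 [205 203  96 141 138 139 134 137 126 143 162 165 155 108 112]
 [200 203 205 144 142 139 141 134 137 134 145 163 109 108 110]
 [202 202 201 205 152 139  89  70  78 130 135 146 105 108 108]
 [198 202 203 201 119  67  69  69  69  69  71  81  86  90 109]
 [209 199 202 196  69  70  71  69  69  72  70  72  84  87  89]
 [194 206 200  57  71  71  72  73  72  72  71  72  75  86  85]
 [ 90 193 205  71  73  73  73  73  73  74  72  73  67  81  88]
 [118  89 206  36  73  74  74  75  76  74  75  74  86  85  82]
 [112 118 195  72  76  77  76  75  75  76  76  76 165  86  86]
 [118 112 161  85  17  77  77  78  78  78  77  48 203  85  86]
 [125 118 133 116  81  29  47  72  70  68  21 132 199  88  87]
 [123 124 103 132 118  93  90  69  62  87  96 204 109  90 106]
 [134 125 125  94 139 137 107 101 102 122 151 182  92 107 105]
 [132 136 125 121 100 124 140 141 141 150 139  91 108 105 108]]
```

```bash
cat >> h.py <<'E'
_old=np.load("pics/scene.npy")
OFF={1:2.55,-1:1.9}
def one(S,img,sd,g):
    b=blob(img,proj(S,lid(sd,g))[0]+[0,2])
    if b is None:return np.nan,0
    return least_squares(lambda t:[proj(S,lid(sd,t[0]))[0,1]+OFF[sd]-b[0][1]],[g]).x[0],int(b[1])
def tiltmeas(S,g,img=None):
    img=S["color"] if img is None else img
    for _ in range(2):
        a,A=one(S,img,1,g);b,B=one(S,img,-1,g)
        if abs(a-b)<.04:r=.55*a+.45*b
        else:r=b
        if abs(r-g)<.06:break
        g=r
    return r,(round(float(a),3),round(float(b),3),A,B)
E
python3 - <<'E'
from h import *
import json
S={k:v for k,v in snapshot("scene").items()};now=S["color"]
for sd in(1,-1):
    b=blob(_old,proj(S,lid(sd,-.376))[0]+[0,2]);print(sd,b[0][1]-proj(S,lid(sd,-.376))[0,1])
for im,g in((_old,-.37),(np.load("pics/x.npy"),-.1),(now,-.09)):print(tiltmeas(S,g,im))
print(state()["t"])
E
```

```text
Traceback (most recent call last):
NameError: name '_old' is not defined
```

```bash
sed -i 's/_old=/OLD=/' h.py
python3 - <<'E'
from h import *
S=snapshot("scene");now=S["color"];np.save("pics/y.npy",now)
for sd in(1,-1):
    b=blob(OLD,proj(S,lid(sd,-.376))[0]+[0,2]);print(sd,b[0][1]-proj(S,lid(sd,-.376))[0,1])
for im,g in((OLD,-.37),(np.load("pics/x.npy"),-.1),(now,-.08)):print(tiltmeas(S,g,im))
print(state()["t"])
E
```

```text
1 2.481670270302004
-1 1.9984376065477818
(np.float64(-0.3775266653840539), (-0.377, -0.378, 579, 281))
(np.float64(-0.09559279070592877), (-0.103, -0.086, 613, 359))
(np.float64(-0.07969824374567244), (-0.096, -0.06, 541, 367))
6.7
```

```bash
python3 - <<'E'
import json
L=json.load(open("log.json"));L["meas"]+=[[6.55,-.09],[6.65,-.063]];json.dump(L,open("log.json","w"));print(L["lev"][-4:],L["meas"][-6:])
E
sed -i 's/th,ar=tiltmeas(snapshot("scene"),g)/S=snapshot("scene");np.save("pics\/z%.2f.npy"%tm,S["color"]);th,ar=tiltmeas(S,g+.01)/' ctl.py
python3 ctl.py 2 0 .05
```

```text
[[6.3, 0.06421295880029583], [6.3999999999999995, 0.014212958800295834], [6.5, -0.03578704119970416], [6.55, -0.03578704119970416]] [[6.1, -0.2165], [6.15, -0.2018], [6.2, -0.18767025794440834], [6.25, -0.17319067964385718], [6.55, -0.09], [6.65, -0.063]]
m 0.055
resid mrad [ 0. -0. -0. -0.  0. -0. -0.]
t 6.75 meas -0.050 est -0.037 rate 0.252 d/k 0.014 lever -0.040 cmd -0.036 area (-0.101, -0.05, 472, 369) F [1.5 8.4 2.1] gap 0.0222
pred x [ 0.065  0.103  0.09   0.054  0.022  0.003 -0.003] u [-0.191 -0.184 -0.106 -0.029  0.01   0.017  0.015]
[[[0,0,0.0003,0.01,0.016,-0.001,0],[0,0,0.0002,0.02,0.032,-0.002,0]]]
```

```bash
python3 -m inch '[[[0,0,0.0003,0.01,0.016,-0.001,0],[0,0,0.0002,0.02,0.032,-0.002,0]]]' | head -2;  python3 ctl.py 2 0 .05
```

```text
t: 6.95
tool_pos: [0.4932, 0.2455, 0.1981]
m 0.0557
resid mrad [-1. -0.  1.  2.  2. -2. -4.  3.]
t 7.00 meas -0.012 est -0.003 rate 0.125 d/k -0.072 lever -0.135 cmd -0.136 area (-0.028, 0.007, 339, 385) F [ 3.4  5.2 -1.3] gap 0.0223
pred x [ 0.026  0.019  0.006 -0.001 -0.003 -0.002 -0.001] u [-0.024  0.05   0.082  0.087  0.08   0.072  0.068]
[[[0,0,0.0001,-0.0048,-0.008,0,-0],[0,0,0.0002,-0.0096,-0.015,0.001,-0]]]
```

```bash
sed -i 's/if abs(a-b)<.04:r/if abs(a-b)<.04 and 575<A<660:r/' h.py
cat > undo.py <<'E'
import json,sys  # undo.py nrows newmeas : drop last plan (and the snapshot wait stays), replace last measurement
n=int(sys.argv[1]);L=json.load(open("log.json"));L["lev"]=L["lev"][:-n];L["cmd"]=L["lev"][-1][1];L["meas"][-1][1]=float(sys.argv[2])
for a in sys.argv[3:]:
    k,v=a.split("=");L[k]=float(v)
json.dump(L,open("log.json","w"))
E
python3 undo.py 2 0.007
python3 - <<'E'
from h import *
import glob
im=np.load("pics/z6.95.npy");p=(382,296);x,y=p;print(im[y-24:y+24:3,x-22:x+23:3].max(2))
p=(275,190);x,y=p;print(im[y-15:y+15:3,x-15:x+16:3].max(2))
E
python3 ctl.py 2 0 .05
```

```text
[[207 120 131 141 138 141 135 138 129 144 139 107 109 109 109]
 [203 207 133 137 145 140 142 137 137 135  84 107 110 108 111]
 [205 202 208 136 138 146 140 143 138 137  87  86  90 110 109]
 [204 205 202 208 140 131  92  83 116  82  83  83  88  90 101]
 [203 204 206 202 129  79  80  78  77  76  73  83  88  87  87]
 [208 202 204 193  80  80  79  80  79  77  76  82  81  88  86]
 [195 208 205  82  81  81  81  80  79  78  76  76  85  81  84]
 [ 91 194 207  87  84  80  81  81  80  79  77  76  87  86  82]
 [112 101 192  72  84  84  83  81  79  78  77  77  86  87  88]
 [120 110 161  20  84  84  83  83  81  79  78  76  88  86  80]
 [124 103 134  75  41  85  84  82  81  79  79 145  87  80 104]
 [125 123 128 111  84  23  74  83  82  75  51 197  76 106 106]
 [125 126  84 139 110  91  66  51  58  79 117 154 107 109 107]
 [133 127 124  99 144 140 120 106 114 130 137 108 107 108 107]
 [ 84 133 128 124 114 124 131 138 134 108  87 102 109 108 108]
 [ 82  85 131 124 127  70  76  70  69  88  87  86 106 110 105]]
[[162 161 163 162 165 163 162 165 165 168 166]
 [166 162 162 160 163 162 162 165 166 168 168]
 [165 160 162 105  56  55  54  81 165 167 168]
 [162 164  64  56  57  58  59  59  63 166 167]
 [163 161  57  57  57  58  60  59  61 163 168]
 [166 139  58  60  61  62  60  61  63 146 166]
 [166 168  61  60  62  63  64  66  66 177 166]
 [166 197  22  63  64  65  65  67  14 162 169]
 [165 204  99  30  18  18  16  28  82 189 147]
 [166 130 130  91  92  98  95  89  98 191 208]]
m 0.0551
resid mrad [-0.  0. -0.  1. -0. -1.  1. -1.]
t 7.05 meas 0.019 est 0.028 rate 0.193 d/k 0.002 lever -0.146 cmd -0.136 area (-0.008, 0.019, 342, 388) F [-0.2 12.   0.7] gap 0.0221
pred x [ 0.091  0.093  0.062  0.029  0.007 -0.001 -0.003] u [-0.19  -0.12  -0.033  0.015  0.025  0.016  0.009]
[[[0,0,-0.0005,0.0078,0.012,-0.001,0],[0,0,-0.0007,0.0108,0.017,-0.001,0]]]
```

```bash
python3 -m inch '[[[0,0,-0.0005,0.0078,0.012,-0.001,0],[0,0,-0.0007,0.0108,0.017,-0.001,0]]]' | head -2;  python3 ctl.py 3 0 .05
```

```text
t: 7.25
tool_pos: [0.4932, 0.2447, 0.2096]
m 0.0499
resid mrad [  1.   3.   8.   5.   3. -10. -16.  12.]
t 7.30 meas 0.007 est 0.019 rate -0.018 d/k -0.104 lever -0.193 cmd -0.190 area (0.029, 0.007, 466, 471) F [ 3.6  7.1 -0.4] gap 0.0225
pred x [-0.031 -0.099 -0.142 -0.166 -0.175 -0.171 -0.156] u [0.06  0.198 0.195 0.193 0.192 0.191 0.156]
[[[0,0,0.0007,-0.01,-0.016,0.001,-0],[0,0,0.0009,-0.02,-0.032,0.002,-0],[0,0,0.0006,-0.03,-0.048,0.002,-0]]]
```

```bash
cat >> h.py <<'E'
blob0=blob
def blob(img,p,r=24):
    if p[0]>320:return blob0(img,p,r)
    x0,y0=int(p[0])-r,int(p[1])-r
    g=img[y0:y0+2*r,x0:x0+2*r].max(2)
    n,l,st,c=cv2.connectedComponentsWithStats((g<78).astype(np.uint8));i=1+np.argmax(st[1:,4]*(np.hypot(*(c[1:]-r).T)<14))
    return c[i]+[x0,y0],st[i,4]
E
python3 - <<'E'
from h import *
S=snapshot("scene");t=state()["t"];np.save("pics/q.npy",S["color"])
for f in("z6.95","z7.00","z7.25","q"):print(f,tiltmeas(S,.05,np.load(f"pics/{f}.npy")))
im=np.load("pics/z7.25.npy");print(t);x,y=275,188;print(im[y-18:y+18:3,x-15:x+16:3].max(2))
E
```

```text
z6.95 (np.float64(0.007139589171575298), (-0.028, 0.007, 339, 385))
z7.00 (np.float64(0.01832921636460684), (-0.008, 0.018, 342, 393))
z7.25 (np.float64(0.05360106664161733), (0.029, 0.054, 466, 399))
q (np.float64(0.055688468611763776), (0.033, 0.056, 486, 403))
7.35
[[166 165 165 163 167 165 163 163 162 165 165]
 [163 162 163 164 164 164 166 168 165 164 166]
 [165 162 165 162 163 163 162 165 166 168 168]
 [165 161 160 162  69  61  64 134 165 170 168]
 [166 163 116  63  64  66  66  65  69 166 168]
 [162 165  65  66  67  67  69  69  68 167 166]
 [164 135  67  68  68  69  68  70  70  96 168]
 [167 175  69  69  70  71  71  72  72 156 168]
 [166 199  34  72  73  71  73  74  25 164 169]
 [165 206  87  20  39  60  41  16  90 116 167]
 [166 149 128  92 120  82 117  88  85 200 176]
 [168 165 141 134  93  94  93 109 119 205 213]]
```

Right-lid tracking works now: tilt 0.054 at t 7.25 and 0.056 at t 7.30. I'll replan from there.

```bash
python3 undo.py 3 0.0536; python3 ctl.py 3 0 .05
```

```text
m 0.0491
resid mrad [ 0.  4.  3.  2.  0. -3. -2.  0.]
t 7.40 meas 0.060 est 0.063 rate 0.049 d/k -0.035 lever -0.194 cmd -0.190 area (0.034, 0.06, 503, 402) F [1.7 7.3 3.3] gap 0.0224
pred x [ 0.057  0.028  0.004 -0.006 -0.006 -0.003 -0.001] u [-0.042  0.041  0.066  0.061  0.046  0.033  0.028]
[[[0,0,0.0005,-0.0066,-0.011,0.001,-0],[0,0,0.0008,-0.0131,-0.021,0.001,-0],[0,0,0.0009,-0.0191,-0.03,0.002,-0]]]
```

```bash
python3 -m inch '[[[0,0,0.0005,-0.0066,-0.011,0.001,0],[0,0,0.0008,-0.0131,-0.021,0.001,0],[0,0,0.0009,-0.0191,-0.03,0.002,0]]]' | head -2;  python3 ctl.py 3 0 .05
```

```text
t: 7.7
tool_pos: [0.4933, 0.2456, 0.1903]
m 0.0486
resid mrad [ 3.  2.  1. -1. -3. -2.  1.  1.]
t 7.75 meas 0.067 est 0.066 rate -0.031 d/k -0.029 lever -0.095 cmd -0.095 area (0.04, 0.067, 560, 403) F [2.4 6.5 3.2] gap 0.0222
pred x [ 0.039  0.011 -0.005 -0.008 -0.005 -0.002 -0.   ] u [0.014 0.058 0.06  0.047 0.033 0.025 0.023]
[[[0,0,-0.0001,-0.0054,-0.009,0,-0],[0,0,-0.0003,-0.0104,-0.016,0.001,-0],[0,0,-0.0005,-0.0147,-0.023,0.001,-0]]]
```

```bash
python3 -m inch '[[[0,0,-0.0001,-0.0054,-0.009,0,0],[0,0,-0.0003,-0.0104,-0.016,0.001,0],[0,0,-0.0005,-0.0147,-0.023,0.001,0]]]' | head -2;  python3 ctl.py 4 0 .05
```

```text
t: 8.05
tool_pos: [0.4932, 0.2451, 0.1754]
m 0.0484
resid mrad [ 1.  0. -1. -4. -2.  1.  2. -1.]
t 8.10 meas 0.055 est 0.051 rate -0.061 d/k -0.027 lever -0.021 cmd -0.021 area (0.033, 0.055, 509, 402) F [1.2 6.9 3.3] gap 0.0220
pred x [ 0.02  -0.001 -0.008 -0.007 -0.004 -0.001  0.   ] u [0.045 0.06  0.05  0.036 0.027 0.023 0.022]
[[[0,0,-0.0003,-0.0036,-0.006,0,-0],[0,0,-0.0006,-0.0068,-0.011,0.001,-0],[0,0,-0.0009,-0.0094,-0.015,0.001,-0],[0,-0.0001,-0.0012,-0.0116,-0.018,0.001,-0]]]
```

```bash
python3 -m inch '[[[0,0,-0.0003,-0.0036,-0.006,0,0],[0,0,-0.0006,-0.0068,-0.011,0.001,0],[0,0,-0.0009,-0.0094,-0.015,0.001,0],[0,-0.0001,-0.0012,-0.0116,-0.018,0.001,0]]]' | head -2;  python3 ctl.py 4 0 .05
```

```text
t: 8.5
tool_pos: [0.4931, 0.244, 0.1638]
m 0.0487
resid mrad [ 0. -1. -4. -2.  2.  3.  1. -1.]
t 8.55 meas 0.029 est 0.025 rate -0.058 d/k -0.026 lever 0.037 cmd 0.037 area (0.007, 0.029, 421, 398) F [2.6 7.8 2.9] gap 0.0220
pred x [ 0.003 -0.007 -0.007 -0.005 -0.002 -0.     0.   ] u [0.057 0.05  0.037 0.027 0.023 0.023 0.023]
[[[0,0,-0.0002,-0.0014,-0.002,0,-0],[0,0,-0.0004,-0.0026,-0.004,0,-0],[0,0,-0.0005,-0.0033,-0.005,0,-0],[0,0,-0.0005,-0.0038,-0.006,0,-0]]]
```

```bash
python3 -m inch '[[[0,0,-0.0002,-0.0014,-0.002,0,0],[0,0,-0.0004,-0.0026,-0.004,0,0],[0,0,-0.0005,-0.0033,-0.005,0,0],[0,0,-0.0005,-0.0038,-0.006,0,0]]]' | head -2;  python3 - <<'E'
from h import *
T=snapshot("top");
old=np.load("pics/top.npy")
def b(img,p,r=20):
    x0,y0=int(p[0])-r,int(p[1])-r;g=img[y0:y0+2*r,x0:x0+2*r].max(2);m=(g<70).astype(np.uint8);n,l,st,c=cv2.connectedComponentsWithStats(m);i=1+np.argmax(st[1:,4]);return c[i]+[x0,y0],st[i,4]
for im,t in((old,-.376),(T["color"],0)):
  for s in(1,-1):
    p=proj(T,lid(s,t))[0];q=b(im,p);sl=(proj(T,lid(s,t+.05))[0]-proj(T,lid(s,t-.05))[0])/.1;print(s,q,q[0]-p,sl)
E
python3 ctl.py 5 0 .05
```

```text
t: 8.95
tool_pos: [0.4932, 0.2434, 0.1601]
1 (array([178.31628392, 124.70041754]), np.int32(958)) [-0.23906774  1.74701579] [-35.33635428  27.24921675]
-1 (array([357.54085603, 157.63683528]), np.int32(771)) [-3.90592561  1.98053676] [ 23.22559567 -24.94500765]
1 (array([175.45      , 136.38780488]), np.int32(820)) [2.33806943 2.45766907] [ 5.28105273 30.14900375]
-1 (array([362.82026538, 145.95536791]), np.int32(829)) [-1.12620515  0.86858383] [-11.41250181 -30.79705199]
m 0.0487
resid mrad [ 2. -1. -2.  0.  0. -1.  3. -1.]
t 9.05 meas 0.020 est 0.019 rate -0.002 d/k -0.013 lever 0.056 cmd 0.056 area (-0.015, 0.02, 403, 394) F [2.4 6.9 2.5] gap 0.0222
pred x [ 0.022  0.021  0.015  0.008  0.003  0.    -0.001] u [-0.006 -0.009  0.004  0.014  0.018  0.018  0.017]
[[[0,0,0.0005,0.0039,0.006,0,0],[0,0,0.0009,0.007,0.011,-0.001,0],[0,0.0001,0.0012,0.0094,0.015,-0.001,0],[0,0.0001,0.0014,0.0111,0.018,-0.001,0],[0,0.0001,0.0015,0.0123,0.02,-0.001,0]]]
```

```bash
python3 -m inch '[[[0,0,0.0005,0.0039,0.006,0,0],[0,0,0.0009,0.007,0.011,-0.001,0],[0,0.0001,0.0012,0.0094,0.015,-0.001,0],[0,0.0001,0.0014,0.0111,0.018,-0.001,0],[0,0.0001,0.0015,0.0123,0.02,-0.001,0]]]' | head -2
python3 ctl.py 5 -0.005 .05
```

```text
t: 9.55
tool_pos: [0.4932, 0.2449, 0.1722]
m 0.0487
resid mrad [-0. -1.  3. -3.  1.]
t 9.60 meas 0.017 est 0.018 rate -0.001 d/k -0.016 lever -0.005 cmd -0.006 area (-0.018, 0.017, 385, 393) F [2.8 7.6 0.1] gap 0.0219
pred x [ 0.014  0.007  0.    -0.004 -0.005 -0.005 -0.005] u [0.002 0.015 0.022 0.024 0.021 0.019 0.018]
[[[0,0,0,0,0,0,-0],[0,0,0,-0.0002,0,0,-0],[0,0,-0.0001,-0.0006,-0.001,0,-0],[0,0,-0.0001,-0.001,-0.002,0,-0],[0,0,-0.0001,-0.0016,-0.002,0,-0]]]
```

```bash
python3 -m inch '[[[0,0,0,0,0,0,0],[0,0,0,-0.0002,0,0,0],[0,0,-0.0001,-0.0006,-0.001,0,0],[0,0,-0.0001,-0.001,-0.002,0,0],[0,0,-0.0001,-0.0016,-0.002,0,0]]]' | head -2
python3 ctl.py 6 -0.005 .05
```

```text
t: 10.1
tool_pos: [0.4932, 0.2448, 0.1709]
m 0.0488
resid mrad [-1.  4. -2. -1.  1.]
t 10.15 meas 0.006 est 0.006 rate -0.026 d/k -0.021 lever 0.001 cmd 0.002 area (-0.029, 0.006, 367, 384) F [1.9 7.4 3.5] gap 0.0222
pred x [-0.007 -0.014 -0.014 -0.01  -0.007 -0.005 -0.005] u [0.041 0.043 0.033 0.025 0.021 0.02  0.02 ]
[[[0,0,-0.0002,-0.0024,-0.004,0,-0],[0,0,-0.0005,-0.0043,-0.007,0,-0],[0,0,-0.0007,-0.0058,-0.009,0,-0],[0,0,-0.0008,-0.007,-0.011,0.001,-0],[0,0,-0.0009,-0.0077,-0.012,0.001,-0],[0,0,-0.001,-0.0082,-0.013,0.001,-0]]]
```

```bash
python3 -m inch '[[[0,0,-0.0002,-0.0024,-0.004,0,0],[0,0,-0.0005,-0.0043,-0.007,0,0],[0,0,-0.0007,-0.0058,-0.009,0,0],[0,0,-0.0008,-0.007,-0.011,0.001,0],[0,0,-0.0009,-0.0077,-0.012,0.001,0],[0,0,-0.001,-0.0082,-0.013,0.001,0]]]' | head -2
python3 ctl.py 7 0 .05
```

```text
t: 10.75
tool_pos: [0.4931, 0.2438, 0.1626]
m 0.0488
resid mrad [ 0. -0.  0. -0.]
t 10.80 meas -0.010 est -0.011 rate -0.018 d/k -0.020 lever 0.043 cmd 0.043 area (-0.056, -0.01, 364, 385) F [1.4 7.  2.7] gap 0.0225
pred x [-0.016 -0.013 -0.007 -0.003 -0.     0.     0.   ] u [0.045 0.031 0.02  0.016 0.016 0.018 0.019]
[[[0,0,-0.0001,-0.0005,-0.001,0,-0],[0,0,-0.0001,-0.0008,-0.001,0,-0],[0,0,-0.0001,-0.0008,-0.001,0,-0],[0,0,-0.0001,-0.0006,-0.001,0,-0],[0,0,0,-0.0003,0,0,-0],[0,0,0,0.0002,0,0,0],[0,0,0.0001,0.0007,0.001,0,0]]]
```

```bash
python3 -m inch '[[[0,0,-0.0001,-0.0005,-0.001,0,0],[0,0,-0.0001,-0.0008,-0.001,0,0],[0,0,-0.0001,-0.0008,-0.001,0,0],[0,0,-0.0001,-0.0006,-0.001,0,0],[0,0,0,-0.0003,0,0,0],[0,0,0,0.0002,0,0,0],[0,0,0.0001,0.0007,0.001,0,0]]]' | head -2
python3 ctl.py 7 0 .05
```

```text
t: 11.5
tool_pos: [0.4931, 0.2439, 0.1628]
m 0.0488
resid mrad [-0.  0. -0. -0.]
t 11.55 meas -0.013 est -0.013 rate 0.011 d/k -0.018 lever 0.042 cmd 0.040 area (-0.066, -0.013, 364, 384) F [ 2.8  7.1 -1.9] gap 0.0224
pred x [-0.006 -0.     0.002  0.002  0.001  0.    -0.   ] u [0.017 0.01  0.012 0.015 0.018 0.019 0.02 ]
[[[0,0,0.0002,0.0012,0.002,0,0],[0,0,0.0003,0.0023,0.004,0,0],[0,0,0.0004,0.0032,0.005,0,0],[0,0,0.0005,0.004,0.006,0,0],[0,0,0.0006,0.0046,0.007,0,0],[0,0,0.0006,0.0051,0.008,0,0],[0,0,0.0007,0.0054,0.009,0,0]]]
```

```bash
python3 -m inch '[[[0,0,0.0002,0.0012,0.002,0,0],[0,0,0.0003,0.0023,0.004,0,0],[0,0,0.0004,0.0032,0.005,0,0],[0,0,0.0005,0.004,0.006,0,0],[0,0,0.0006,0.0046,0.007,0,0],[0,0,0.0006,0.0051,0.008,0,0],[0,0,0.0007,0.0054,0.009,0,0]]]' | head -2
python3 ctl.py 7 0.005 .05
```

```text
t: 12.25
tool_pos: [0.4932, 0.2446, 0.1683]
m 0.0488
resid mrad [-0.  0. -0.  0.]
t 12.30 meas -0.005 est -0.005 rate 0.009 d/k -0.020 lever 0.014 cmd 0.012 area (-0.045, -0.005, 356, 388) F [2.7 7.2 0.3] gap 0.0224
pred x [-0.001  0.001  0.003  0.004  0.005  0.005  0.005] u [0.019 0.019 0.017 0.017 0.017 0.018 0.018]
[[[0,0,0,-0.0004,-0.001,0,-0],[0,0,-0.0001,-0.0007,-0.001,0,-0],[0,0,-0.0001,-0.001,-0.002,0,-0],[0,0,-0.0001,-0.0011,-0.002,0,-0],[0,0,-0.0001,-0.0012,-0.002,0,-0],[0,0,-0.0001,-0.0013,-0.002,0,-0],[0,0,-0.0001,-0.0013,-0.002,0,-0]]]
```

```bash
python3 -m inch '[[[0,0,0,-0.0004,-0.001,0,0],[0,0,-0.0001,-0.0007,-0.001,0,0],[0,0,-0.0001,-0.001,-0.002,0,0],[0,0,-0.0001,-0.0011,-0.002,0,0],[0,0,-0.0001,-0.0012,-0.002,0,0],[0,0,-0.0001,-0.0013,-0.002,0,0],[0,0,-0.0001,-0.0013,-0.002,0,0]]]' | head -2
python3 ctl.py 7 0.005 .05
```

```text
t: 13.0
tool_pos: [0.4932, 0.2445, 0.1675]
m 0.0488
resid mrad [-0.  0. -0.]
t 13.05 meas 0.003 est 0.004 rate 0.012 d/k -0.016 lever 0.018 cmd 0.019 area (-0.033, 0.003, 360, 385) F [0.9 7.  2.8] gap 0.0216
pred x [0.009 0.011 0.01  0.008 0.006 0.005 0.005] u [0.003 0.004 0.01  0.014 0.016 0.016 0.015]
[[[0,0,0.0001,0.0011,0.002,0,0],[0,0,0.0002,0.0019,0.003,0,0],[0,0,0.0003,0.0025,0.004,0,0],[0,0,0.0003,0.0029,0.005,0,0],[0,0,0.0003,0.0032,0.005,0,0],[0,0,0.0004,0.0033,0.005,0,0],[0,0,0.0004,0.0033,0.005,0,0]]]
```

```bash
python3 -m inch '[[[0,0,0.0001,0.0011,0.002,0,0],[0,0,0.0002,0.0019,0.003,0,0],[0,0,0.0003,0.0025,0.004,0,0],[0,0,0.0003,0.0029,0.005,0,0],[0,0,0.0003,0.0032,0.005,0,0],[0,0,0.0004,0.0033,0.005,0,0],[0,0,0.0004,0.0033,0.005,0,0]]]' | head -2
python3 ctl.py 7 0.01 .05
```

```text
t: 13.75
tool_pos: [0.4932, 0.2448, 0.1703]
m 0.0488
resid mrad [ 0. -0.  0.]
t 13.80 meas 0.009 est 0.010 rate 0.001 d/k -0.018 lever 0.005 cmd 0.002 area (-0.028, 0.009, 370, 385) F [2.1 6.9 0.4] gap 0.0222
pred x [0.009 0.008 0.008 0.009 0.009 0.01  0.01 ] u [0.015 0.018 0.017 0.015 0.014 0.014 0.014]
[[[0,0,-0.0001,-0.0007,-0.001,0,-0],[0,0,-0.0001,-0.0013,-0.002,0,-0],[0,0,-0.0002,-0.0018,-0.003,0,-0],[0,0,-0.0002,-0.0022,-0.004,0,-0],[0,0,-0.0003,-0.0025,-0.004,0,-0],[0,0,-0.0003,-0.0027,-0.004,0,-0],[0,0,-0.0003,-0.0029,-0.005,0,-0]]]
```

```bash
python3 -m inch '[[[0,0,-0.0001,-0.0007,-0.001,0,0],[0,0,-0.0001,-0.0013,-0.002,0,0],[0,0,-0.0002,-0.0018,-0.003,0,0],[0,0,-0.0002,-0.0022,-0.004,0,0],[0,0,-0.0003,-0.0025,-0.004,0,0],[0,0,-0.0003,-0.0027,-0.004,0,0],[0,0,-0.0003,-0.0029,-0.005,0,0]]]' | head -2
python3 ctl.py 7 0.01 .05
```

```text
t: 14.5
tool_pos: [0.4932, 0.2445, 0.1679]
m 0.0488
resid mrad [ 0. -0.  0.]
t 14.55 meas 0.002 est 0.001 rate -0.015 d/k -0.023 lever 0.016 cmd 0.017 area (-0.037, 0.002, 370, 386) F [1.8 6.1 1.6] gap 0.0223
pred x [-0.005 -0.005  0.     0.005  0.009  0.01   0.01 ] u [0.042 0.036 0.024 0.017 0.016 0.017 0.018]
[[[0,0,-0.0002,-0.0018,-0.003,0,-0],[0,0,-0.0004,-0.0032,-0.005,0,-0],[0,0,-0.0005,-0.0042,-0.007,0,-0],[0,0,-0.0006,-0.0047,-0.008,0,-0],[0,0,-0.0006,-0.005,-0.008,0,-0],[0,0,-0.0006,-0.0051,-0.008,0,-0],[0,0,-0.0006,-0.0049,-0.008,0,-0]]]
```

```bash
python3 -m inch '[[[0,0,-0.0002,-0.0018,-0.003,0,0],[0,0,-0.0004,-0.0032,-0.005,0,0],[0,0,-0.0005,-0.0042,-0.007,0,0],[0,0,-0.0006,-0.0047,-0.008,0,0],[0,0,-0.0006,-0.005,-0.008,0,0],[0,0,-0.0006,-0.0051,-0.008,0,0],[0,0,-0.0006,-0.0049,-0.008,0,0]]]' | head -2
sed -i 's/(v_)-.13/(v_)-.11/' ctl.py; python3 ctl.py 5 0.28 .03
```

```text
t: 15.25
tool_pos: [0.4931, 0.2439, 0.1628]
m 0.0488
resid mrad [-0.  0. -0.]
t 15.30 meas -0.001 est -0.001 rate 0.011 d/k -0.018 lever 0.042 cmd 0.042 area (-0.04, -0.001, 368, 388) F [1.  6.5 0.3] gap 0.0222
pred x [0.02  0.073 0.132 0.188 0.236 0.268 0.279] u [ 0.113  0.007 -0.027 -0.055 -0.094 -0.117 -0.124]
[[[0,0,-0.0009,-0.0059,-0.01,0,-0],[0,-0.0001,-0.002,-0.0119,-0.019,0.001,-0],[0,-0.0001,-0.0028,-0.0159,-0.026,0.001,-0],[0,-0.0001,-0.0029,-0.0162,-0.026,0.001,-0],[0,-0.0001,-0.0024,-0.014,-0.023,0.001,-0]]]
```

```bash
python3 -m inch '[[[0,0,-0.0009,-0.0059,-0.01,0,0],[0,-0.0001,-0.002,-0.0119,-0.019,0.001,0],[0,-0.0001,-0.0028,-0.0159,-0.026,0.001,0],[0,-0.0001,-0.0029,-0.0162,-0.026,0.001,0],[0,-0.0001,-0.0024,-0.014,-0.023,0.001,0]]]' | head -2
python3 ctl.py 4 0.28 .03
```

```text
t: 15.8
tool_pos: [0.493, 0.2413, 0.1478]
m 0.0488
resid mrad [ 0. -0.  1. -0.]
t 15.85 meas 0.022 est 0.026 rate 0.093 d/k -0.015 lever 0.117 cmd 0.113 area (-0.002, 0.022, 410, 395) F [ 4.1  4.9 -1.1] gap 0.0222
pred x [0.084 0.143 0.197 0.24  0.267 0.279 0.282] u [-0.012 -0.036 -0.07  -0.1   -0.106 -0.099 -0.092]
[[[0,0.0001,0.0011,0.0059,0.01,0,0],[0,0.0001,0.0021,0.0118,0.019,-0.001,0],[0,0.0001,0.0029,0.0178,0.029,-0.001,0],[0,0.0002,0.0034,0.022,0.035,-0.002,0]]]
```

```bash
python3 -m inch '[[[0,0.0001,0.0011,0.0059,0.01,0,0],[0,0.0001,0.0021,0.0118,0.019,-0.001,0],[0,0.0001,0.0029,0.0178,0.029,-0.001,0],[0,0.0002,0.0034,0.022,0.035,-0.002,0]]]' | head -2
python3 ctl.py 4 0.28 .03
```

```text
t: 16.25
tool_pos: [0.4932, 0.2447, 0.1707]
m 0.0487
resid mrad [-0.  1. -1.  0.]
t 16.30 meas 0.072 est 0.079 rate 0.129 d/k -0.015 lever 0.002 cmd 0.001 area (0.044, 0.072, 565, 407) F [ 2.5  6.4 -1.3] gap 0.0221
pred x [0.14  0.195 0.238 0.265 0.278 0.282 0.282] u [-0.043 -0.069 -0.099 -0.106 -0.098 -0.085 -0.079]
[[[0,0,0.0004,0.0043,0.007,0,0],[0,0,0.0005,0.0069,0.011,-0.001,0],[0,0,0.0006,0.008,0.013,-0.001,0],[0,0,0.0006,0.0084,0.013,-0.001,0]]]
```

```bash
python3 - <<'E'
import numpy as np
im=np.load("pics/z16.25.npy");x,y=275,187;print(im[y-15:y+15:3,x-15:x+16:3].max(2))
E
sed -i 's/(g<78)/(g<np.clip(np.median(g[r-4:r+3,r-4:r+5])+9,70,100))/' h.py
python3 -c "
from h import *
S=snapshot('scene');
for f,g in(('z16.25',.08),('z15.80',.02),('z7.25',.05)):print(tiltmeas(S,g,np.load('pics/%s.npy'%f)))
np.save('pics/q.npy',S['color']);print(state()['t'],tiltmeas(S,.08))"
```

```text
[[164 162 161 163 161 164 161 165 162 164 165]
 [161 160 162 161 164 163 161 165 165 167 165]
 [165 161 160 158  92  64  68 163 165 166 167]
 [163 160 106  66  66  67  68  70  67 167 167]
 [161 164  67  69  68  69  69  71  71 163 167]
 [163 130  69  70  70  71  71  72  72  97 167]
 [165 173  70  71  73  73  73  73  74 114 166]
 [165 199  55  73  74  74  76  75  54 162 165]
 [165 205  75  16  74  76  75  15  70 109 167]
 [165 146 122  87  86  29  84  87  79 124 162]]
(np.float64(0.06940628171837383), (0.044, 0.069, 565, 415))
(np.float64(0.024866825638851824), (-0.002, 0.025, 410, 389))
(np.float64(0.05360106664161733), (0.029, 0.054, 466, 399))
16.35 (np.float64(0.061705909295746916), (0.051, 0.075, 576, 411))
```

```bash
sed -i 's/ and 575<A<660:r/ and g<-.2:r/' h.py; python3 undo.py 4 0.071; python3 ctl.py 3 0.28 .03
```

```text
m 0.0487
resid mrad [-0.  1. -1. -2.  2.]
t 16.40 meas 0.080 est 0.088 rate 0.123 d/k -0.018 lever -0.001 cmd 0.001 area (0.052, 0.08, 588, 415) F [0.3 6.9 2. ] gap 0.0221
pred x [0.148 0.201 0.243 0.268 0.279 0.282 0.281] u [-0.039 -0.071 -0.098 -0.103 -0.093 -0.08  -0.074]
[[[0,0,0.0003,0.0032,0.005,0,0],[0,0,0.0004,0.0053,0.008,0,0],[0,0,0.0005,0.0065,0.01,-0.001,0]]]
```

```bash
python3 -m inch '[[[0,0,0.0003,0.0032,0.005,0,0],[0,0,0.0004,0.0053,0.008,0,0],[0,0,0.0005,0.0065,0.01,-0.001,0]]]' | head -2
python3 ctl.py 3 0.28 .03; python3 -c "
import numpy as np
im=np.load('pics/z16.70.npy');x,y=275,185;print(im[y-15:y+18:3,x-15:x+16:3].max(2))"
```

```text
t: 16.7
tool_pos: [0.4933, 0.2453, 0.177]
m 0.0484
resid mrad [-0.  2. -3. -1.  2.]
t 16.75 meas 0.110 est 0.116 rate 0.082 d/k -0.041 lever -0.029 cmd -0.031 area (0.09, 0.11, 598, 442) F [ 3.8  6.3 -0.8] gap 0.0222
pred x [0.156 0.201 0.24  0.267 0.279 0.282 0.282] u [ 0.013 -0.03  -0.068 -0.079 -0.071 -0.058 -0.051]
[[[0,0,-0.0003,-0.0046,-0.007,0,-0],[0,0,-0.0006,-0.0076,-0.012,0.001,-0],[0,0,-0.0008,-0.0091,-0.014,0.001,-0]]]
[[165 165 164 161 165 164 163 162 161 164 165]
 [162 161 161 163 163 162 164 167 164 163 166]
 [163 161 164 161 115  79  94 163 165 166 167]
 [164 160 159  74  75  75  76  75  75 169 167]
 [165 161  76  77  76  76  77  76  76 130 167]
 [161 164  77  78  79  78  80  78  77  73 165]
 [163 183  80  78  79  79  80  78  80  38 167]
 [165 201  62  80  81  81  81  81  80 140 168]
 [164 206  55  28  83  81  83  80  18 103 168]
 [164 170 116  92  26  21  18  71  77 120 168]
 [165 132 140 115  90  91  89  84 121 117 213]]
```

```bash
cat >> h.py <<'E'
A_=np.linspace(0,2*np.pi,73)
RL=.031;EOFF=0.
def toprow(S,t):
    u=np.array([0,np.sin(0),0]);c=lid(-1,t);yy=ey*np.cos(t)-np.array([0,0,np.sin(t)])
    return proj(S,c+RL*(np.outer(np.cos(A_),ex)+np.outer(np.sin(A_),yy)))
def edge(S,img,g):
    q=toprow(S,g);i=q[:,1].argmin();cx,r0=q[i];e=[]
    for x in range(int(round(cx))-3,int(round(cx))+4):
        col=img[int(r0)-9:int(r0)+14,x].max(1).astype(float)
        j=np.argmax(col<118)
        if j>0:e.append((j-1+(col[j-1]-118)/(col[j-1]-col[j]))+int(r0)-9)
    return np.mean(e)
def tiltedge(S,g,img):
    for _ in range(3):
        e=edge(S,img,g);g2=least_squares(lambda t:[np.sort(toprow(S,t[0])[:,1])[:5].mean()+EOFF-e],[g]).x[0]
        if abs(g2-g)<.02:break
        g=g2
    return g2
E
python3 - <<'E'
from h import *
import glob,json
S=snapshot("scene");np.save("pics/q.npy",S["color"]);print(state()["t"])
M={round(a,2):b for a,b in json.load(open("log.json"))["meas"]}
for f in sorted(glob.glob("pics/z*.npy"),key=lambda f:float(f[6:-4])):
    t=float(f[6:-4]);print(t,round(M.get(t,9),3),tiltedge(S,M.get(t,.05),np.load(f)).round(3))
print(tiltedge(S,-.37,OLD),tiltedge(S,.12,S["color"]))
E
```

```text
16.8
6.7 -0.05 -0.021
6.95 0.007 0.037
7.0 0.019 0.047
7.25 0.054 0.085
7.35 0.06 0.094
7.7 0.067 0.102
8.05 0.055 0.09
8.5 0.029 0.065
9.0 0.02 0.048
9.55 0.017 0.046
10.1 0.006 0.037
10.75 -0.01 0.019
11.5 -0.013 0.015
12.25 -0.005 0.027
13.0 0.003 0.036
13.75 0.009 0.039
14.5 0.002 0.033
15.25 -0.001 0.029
15.8 0.022 0.052
16.25 0.071 0.105
16.35 0.08 0.116
16.7 0.11 0.162
-0.35449692457655896 0.1664998362288506
```

```bash
cat >> h.py <<'E'
def tiltmeas(S,g):return tiltedge(S,g+.03,S["color"])-.030,0
E
python3 undo.py 3 0.132
python3 - <<'E'
import json
L=json.load(open("log.json"));L["meas"][-3][1]=.075;L["meas"][-2][1]=.086;L["meas"].append([16.75,.1365]);json.dump(L,open("log.json","w"));print(L["meas"][-5:],L["lev"][-3:])
E
python3 ctl.py 3 0.28 .03
```

```text
[[15.8, 0.022015220501737213], [16.25, 0.075], [16.35, 0.086], [16.7, 0.132], [16.75, 0.1365]] [[16.599999999999998, -0.02539845710619993], [16.7, -0.03131606284948373], [16.75, -0.03131606284948373]]
m 0.0486
resid mrad [-1.  1. -1.  1. -0.  2. -2.]
t 16.85 meas 0.146 est 0.151 rate 0.124 d/k -0.020 lever -0.030 cmd -0.031 area 0 F [2.1 6.1 0.4] gap 0.0216
pred x [0.208 0.249 0.273 0.282 0.283 0.281 0.28 ] u [-0.081 -0.103 -0.103 -0.091 -0.078 -0.07  -0.067]
[[[0,0,0.0002,0.0031,0.005,0,0],[0,0,0.0003,0.0053,0.008,0,0],[0,0,0.0003,0.007,0.011,-0.001,0]]]
```

```bash
python3 -m inch '[[[0,0,0.0002,0.0031,0.005,0,0],[0,0,0.0003,0.0053,0.008,0,0],[0,0,0.0003,0.007,0.011,-0.001,0]]]' | head -2
python3 ctl.py 3 0.28 .03
```

```text
t: 17.15
tool_pos: [0.4933, 0.2456, 0.1839]
m 0.0484
resid mrad [-1.  1. -1.  1. -1.  1. -3.  1.]
t 17.20 meas 0.184 est 0.190 rate 0.108 d/k -0.022 lever -0.064 cmd -0.066 area 0 F [ 3.9  7.  -1. ] gap 0.0219
pred x [0.237 0.266 0.28  0.284 0.283 0.281 0.28 ] u [-0.094 -0.101 -0.093 -0.081 -0.072 -0.067 -0.065]
[[[0,0,0,0.0013,0.002,0,0],[0,0,0.0001,0.0026,0.004,0,0],[0,0,0.0001,0.0038,0.006,0,0]]]
```

```bash
python3 -m inch '[[[0,0,0,0.0013,0.002,0,0],[0,0,0.0001,0.0026,0.004,0,0],[0,0,0.0001,0.0038,0.006,0,0]]]' | head -2
python3 ctl.py 3 0.28 .02
```

```text
t: 17.5
tool_pos: [0.4933, 0.2457, 0.1877]
m 0.0483
resid mrad [ 0. -1.  1. -0.  1. -2.  1. -0.]
t 17.55 meas 0.220 est 0.224 rate 0.085 d/k -0.024 lever -0.083 cmd -0.085 area 0 F [3.  6.7 0.2] gap 0.0224
pred x [0.258 0.276 0.283 0.283 0.282 0.28  0.28 ] u [-0.097 -0.093 -0.082 -0.072 -0.067 -0.064 -0.064]
[[[0,0,0,0.0008,0.001,0,0],[0,0,0,0.0014,0.002,0,0],[0,0,0,0.0019,0.003,0,0]]]
```

```bash
python3 -m inch '[[[0,0,0,0.0008,0.001,0,0],[0,0,0,0.0014,0.002,0,0],[0,0,0,0.0019,0.003,0,0]]]' | head -2
python3 ctl.py 2 0.28 .02
```

```text
t: 17.85
tool_pos: [0.4933, 0.2457, 0.1896]
m 0.0477
resid mrad [-0.  2.  0.  2. -2.  0. -4.  2.]
t 17.90 meas 0.237 est 0.242 rate 0.048 d/k -0.029 lever -0.092 cmd -0.095 area 0 F [ 3.2  7.  -0.2] gap 0.0223
pred x [0.258 0.268 0.274 0.278 0.279 0.28  0.28 ] u [-0.069 -0.064 -0.064 -0.064 -0.063 -0.062 -0.061]
[[[0,0,0,-0.0016,-0.002,0,-0],[0,0,0,-0.0028,-0.004,0,-0]]]
```

```bash
python3 undo.py 2 0.237; python3 ctl.py 4 -0.065 .008 set
```

```text
m 0.0472
resid mrad [ 2.  0.  2. -2.  0. -4.  2.  1.]
t 17.95 meas 0.240 est 0.243 rate 0.043 d/k -0.029 lever -0.093 cmd -0.095 area 0 F [ 2.7  5.7 -0.5] gap 0.0222
pred [[0.247, 0.036], [0.253, 0.026]]
[[[0,0,0,-0.0015,-0.002,0,-0],[0,0,0,-0.003,-0.005,0,-0],[0,0,-0.0001,-0.0045,-0.007,0,-0],[0,0,-0.0001,-0.0059,-0.009,0,-0]]]
```

```bash
python3 -m inch '[[[0,0,0,-0.0015,-0.002,0,0],[0,0,0,-0.003,-0.005,0,0],[0,0,-0.0001,-0.0045,-0.007,0,0],[0,0,-0.0001,-0.0059,-0.009,0,0]]]' | head -2
python3 ctl.py 3 0.29 .02
```

```text
t: 18.35
tool_pos: [0.4933, 0.2456, 0.1842]
m 0.0473
resid mrad [ 0.  2. -2.  1. -4.  2.  1. -1.]
t 18.40 meas 0.257 est 0.257 rate 0.021 d/k -0.029 lever -0.065 cmd -0.065 area 0 F [2.3 6.4 3.4] gap 0.0223
pred x [0.267 0.275 0.283 0.288 0.29  0.29  0.29 ] u [-0.054 -0.06  -0.066 -0.068 -0.066 -0.064 -0.063]
[[[0,0,0,-0.001,-0.002,0,-0],[0,0,-0.0001,-0.0017,-0.003,0,-0],[0,0,-0.0001,-0.002,-0.003,0,-0]]]
```

```bash
python3 undo.py 3 0.257;python3 ctl.py 5 0.31 .02
```

```text
m 0.0472
resid mrad [ 2. -2.  1. -4.  2.  1. -1.  1.]
t 18.45 meas 0.256 est 0.258 rate 0.018 d/k -0.030 lever -0.064 cmd -0.065 area 0 F [2.9 4.9 3.3] gap 0.0220
pred x [0.267 0.28  0.294 0.304 0.309 0.311 0.311] u [-0.041 -0.056 -0.072 -0.078 -0.076 -0.072 -0.069]
[[[0,0,-0.0001,-0.0021,-0.003,0,-0],[0,0,-0.0001,-0.0036,-0.006,0,-0],[0,0,-0.0002,-0.0045,-0.007,0,-0],[0,0,-0.0002,-0.0048,-0.008,0,-0],[0,0,-0.0002,-0.0048,-0.008,0,-0]]]
```

```bash
python3 -m inch '[[[0,0,-0.0001,-0.0021,-0.003,0,0],[0,0,-0.0001,-0.0036,-0.006,0,0],[0,0,-0.0002,-0.0045,-0.007,0,0],[0,0,-0.0002,-0.0048,-0.008,0,0],[0,0,-0.0002,-0.0048,-0.008,0,0]]]' | head -2
python3 ctl.py 6 0.31 .02
```

```text
t: 18.95
tool_pos: [0.4933, 0.2454, 0.1793]
m 0.0474
resid mrad [ 0.  1. -4.  2.  1. -1.  1. -0.]
t 19.00 meas 0.270 est 0.271 rate 0.029 d/k -0.027 lever -0.040 cmd -0.041 area 0 F [1.9 5.1 2.4] gap 0.0221
pred x [0.287 0.301 0.309 0.312 0.312 0.311 0.31 ] u [-0.068 -0.082 -0.083 -0.079 -0.074 -0.07  -0.069]
[[[0,0,0.0001,0.0012,0.002,0,0],[0,0,0.0001,0.0024,0.004,0,0],[0,0,0.0002,0.0035,0.005,0,0],[0,0,0.0002,0.0045,0.007,0,0],[0,0,0.0002,0.0054,0.009,0,0],[0,0,0.0002,0.0062,0.01,0,0]]]
```

```bash
python3 -m inch '[[[0,0,0.0001,0.0012,0.002,0,0],[0,0,0.0001,0.0024,0.004,0,0],[0,0,0.0002,0.0035,0.005,0,0],[0,0,0.0002,0.0045,0.007,0,0],[0,0,0.0002,0.0054,0.009,0,0],[0,0,0.0002,0.0062,0.01,0,0]]]' | head -2
python3 ctl.py 4 0.33 .01; python3 -c "
from h import *
S=snapshot('scene');print(levmeas(S)[0],tiltmeas(S,.29))"
```

```text
t: 19.6
tool_pos: [0.4933, 0.2456, 0.1851]
m 0.0474
resid mrad [-2.  2.  1. -1.  0. -2.  1.]
t 19.65 meas 0.289 est 0.291 rate 0.032 d/k -0.026 lever -0.070 cmd -0.072 area 0 F [ 3.8  7.2 -2.4] gap 0.0220
pred x [0.306 0.318 0.326 0.329 0.331 0.33  0.33 ] u [-0.076 -0.084 -0.087 -0.085 -0.082 -0.079 -0.078]
[[[0,0,0,-0.0001,0,0,-0],[0,0,0,0,0,0,0],[0,0,0,0.0002,0,0,0],[0,0,0,0.0005,0.001,0,0]]]
-0.0692130195398232 (np.float64(0.28349942164297837), 0)
```

```bash
python3 undo.py 4 0.289; python3 -m inch '[[[0,0,0,0,0,0,0],[0,0,0,0,0,0,0],[0,0,0,0,0,0,0],[0,0,0,0,0,0,0]]]' | head -2
python3 -c "
from h import *
for i in range(2):S=snapshot('scene');print(state()['t'],tiltmeas(S,.29)[0],levmeas(S)[0])"
python3 ctl.py 6 -0.03 .01 lying
```

```text
t: 20.1
tool_pos: [0.4933, 0.2456, 0.1853]
20.15 0.2891614029917692 -0.0693851930927943
20.2 0.29575043265802536 -0.06926036618126688
t 20.25 meas 0.296 est 0.296 rate 0.000 d/k -0.026 lever -0.070 cmd -0.072 area 0 F [2.9 7.1 0.2] gap 0.0225
[[[0,0,0,-0.0014,-0.002,0,-0],[0,0,-0.0001,-0.0028,-0.004,0,-0],[0,0,-0.0001,-0.0042,-0.007,0,-0],[0,0,-0.0002,-0.0056,-0.009,0,-0],[0,0,-0.0003,-0.007,-0.011,0.001,-0],[0,0,-0.0004,-0.0084,-0.013,0.001,-0]]]
```

```bash
python3 -m inch '[[[0,0,0,-0.0014,-0.002,0,0],[0,0,-0.0001,-0.0028,-0.004,0,0],[0,0,-0.0001,-0.0042,-0.007,0,0],[0,0,-0.0002,-0.0056,-0.009,0,0],[0,0,-0.0003,-0.007,-0.011,0.001,0],[0,0,-0.0004,-0.0084,-0.013,0.001,0]]]' | head -2
python3 ctl.py 4 0.01 .01 lying
```

```text
t: 20.85
tool_pos: [0.4933, 0.2453, 0.1772]
t 20.90 meas 0.302 est 0.302 rate 0.000 d/k -0.026 lever -0.030 cmd -0.030 area 0 F [0.9 6.  3.5] gap 0.0224
[[[0,0,-0.0001,-0.002,-0.003,0,-0],[0,0,-0.0003,-0.004,-0.006,0,-0],[0,0,-0.0005,-0.006,-0.01,0,-0],[0,0,-0.0007,-0.008,-0.013,0.001,-0]]]
```

```bash
python3 undo.py 4 0.302; python3 -m inch '[[[0,0,0,0,0,0,0],[0,0,0,0,0,0,0],[0,0,0,0,0,0,0],[0,0,0,0,0,0,0]]]' | head -2
python3 -c "
from h import *
S=snapshot('scene');print(state()['t'],tiltmeas(S,.31)[0],levmeas(S)[0])"
python3 ctl.py 6 0.0 .005 lying
```

```text
t: 21.3
tool_pos: [0.4933, 0.2453, 0.1769]
21.35 0.3147574545087617 -0.02763884484615828
t 21.40 meas 0.313 est 0.313 rate 0.000 d/k -0.026 lever -0.028 cmd -0.030 area 0 F [2.6 6.3 0.7] gap 0.0223
[[[0,0,-0.0001,-0.001,-0.002,0,-0],[0,0,-0.0001,-0.002,-0.003,0,-0],[0,0,-0.0002,-0.003,-0.005,0,-0],[0,0,-0.0003,-0.004,-0.006,0,-0],[0,0,-0.0004,-0.005,-0.008,0,-0],[0,0,-0.0005,-0.006,-0.01,0,-0]]]
```

```bash
python3 -m inch '[[[0,0,-0.0001,-0.001,-0.002,0,0],[0,0,-0.0001,-0.002,-0.003,0,0],[0,0,-0.0002,-0.003,-0.005,0,0],[0,0,-0.0003,-0.004,-0.006,0,0],[0,0,-0.0004,-0.005,-0.008,0,0],[0,0,-0.0005,-0.006,-0.01,0,0]]]' | head -2
python3 ctl.py 6 0.03 .005 lying
```

```text
t: 22.0
tool_pos: [0.4933, 0.2448, 0.1712]
t 22.05 meas 0.369 est 0.369 rate 0.000 d/k -0.026 lever 0.000 cmd 0.000 area 0 F [2.  5.9 3. ] gap 0.0223
[[[0,0,-0.0001,-0.001,-0.002,0,-0],[0,0,-0.0002,-0.002,-0.003,0,-0],[0,0,-0.0003,-0.003,-0.005,0,-0],[0,0,-0.0004,-0.004,-0.006,0,-0],[0,0,-0.0005,-0.005,-0.008,0,-0],[0,0,-0.0007,-0.006,-0.01,0,-0]]]
```

```bash
python3 undo.py 6 0.369; python3 -m inch '[[[0,0,-0.0001,-0.001,-0.002,0,0],[0,0,-0.0002,-0.0025,-0.004,0,0],[0,0,-0.0004,-0.004,-0.006,0,0],[0,0,-0.0006,-0.0056,-0.009,0,0],[0,-0.0001,-0.0008,-0.0072,-0.011,0.001,0],[0,-0.0001,-0.001,-0.0088,-0.014,0.001,0],[0,-0.0001,-0.0012,-0.0104,-0.017,0.001,0],[0,-0.0001,-0.0015,-0.012,-0.019,0.001,0]]]' | head -2
python3 -c "
from h import *
S=snapshot('scene');print(state()['t'],tiltmeas(S,.42)[0],levmeas(S)[0])"
python3 -m inch '[[[0,0,-0.0003,-0.0016,-0.003,0,0],[0,0,-0.0006,-0.0032,-0.005,0,0],[0,-0.0001,-0.0009,-0.0048,-0.008,0,0],[0,-0.0001,-0.0012,-0.0064,-0.01,0.001,0],[0,-0.0001,-0.0014,-0.0075,-0.012,0.001,0],[0,-0.0001,-0.0015,-0.008,-0.013,0.001,0],[0,-0.0001,-0.0015,-0.008,-0.013,0.001,0]]]' 
python3 -c "
from h import *
S=snapshot('scene');print(state()['t'],tiltmeas(S,.46)[0],levmeas(S)[0])
S=snapshot('scene');print(state()['t'],tiltmeas(S,.46)[0],levmeas(S)[0]);cv2.imwrite('pics/end1.png',cv2.resize(S['color'][150:350,230:480],None,fx=3,fy=3)[:,:,::-1])"
```

```text
t: 22.85
tool_pos: [0.4932, 0.2433, 0.1591]
22.9 0.4823962424437268 0.056446329420717256
t: 23.6
tool_pos: [0.4931, 0.2418, 0.1509]
ee_rot: [0.0, 0.026, 0.998, -0.061]
wrist_force: [2.7, 6.8, 0.9]
finger_gap: 0.0222
finger_force: 60.6
23.65 0.9751543151200315 0.09601441076628317
23.7 0.975180704328811 0.09626865613597613
```

View pics/end1.png

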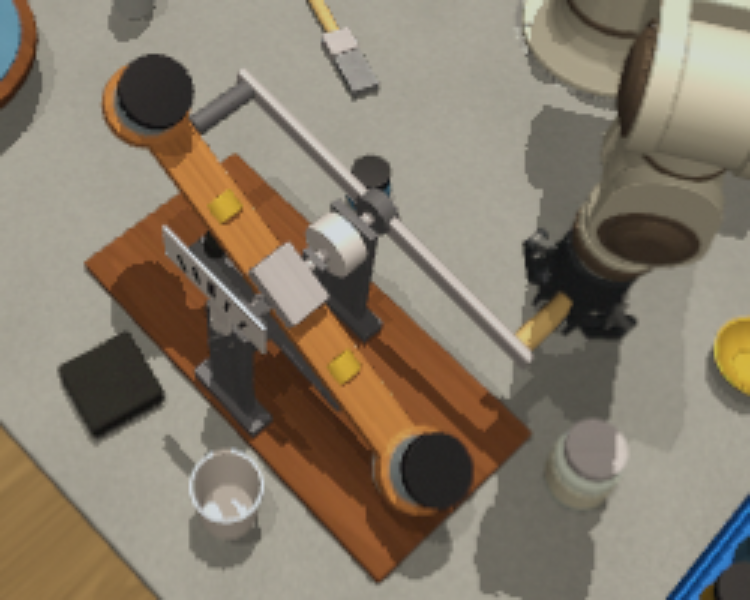

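The picture shows the rack lying tipped to the left: left lid low at about (436,470), right lid high at (155,90). The loose jars stand where they were. I'll release and retract upward.

```bash
python3 -m inch '[[[0.3,0,0,0,0,0,0],[0.5,0,0,0,0,0,0],[0.8,0,0,0,0,0,0],[1,0,0,0,0,0,0],[1,0,0,0,0,0,0],[1,0,0,0,0,0,0],[1,0,0,0,0,0,0]]]'
python3 -m inch '[[[1,0,0,0.02,0,0,0],[1,0,0,0.04,0,0,0],[1,0,0,0.07,0,0,0],[1,-0.01,0,0.1,0,0,0],[1,-0.02,0,0.13,0,0,0],[1,-0.03,0,0.15,0,0,0],[1,-0.03,0,0.15,0,0,0],[1,-0.03,0,0.15,0,0,0]]]'
python3 - <<'E'
from h import *
for i in range(2):
    S=snapshot('scene');print(state()['t'],levmeas(S)[0],[one(S,S["color"],s,.45) for s in(1,-1)])
T=snapshot("top")["color"];cv2.imwrite("pics/end2.png",np.hstack([cv2.resize(S["color"],(400,250)),cv2.resize(T,(400,250))])[:,:,::-1])
E
```

```text
t: 24.4
tool_pos: [0.493, 0.2413, 0.1513]
ee_rot: [0.0, 0.026, 0.998, -0.061]
wrist_force: [0.0, -0.3, 0.4]
finger_gap: 0.0853
finger_force: 0.0
t: 25.2
tool_pos: [0.4632, 0.2415, 0.3011]
ee_rot: [0.0, 0.026, 0.998, -0.061]
wrist_force: [0.1, 0.8, -0.5]
finger_gap: 0.0854
finger_force: 0.0
25.25 0.09678985116054582 [(np.float64(0.6584631798811151), 711), (np.float64(0.5720971853029949), 495)]
25.3 0.09651985079404465 [(np.float64(0.6584639462011267), 712), (np.float64(0.5720971853029949), 495)]
```

View pics/end2.png

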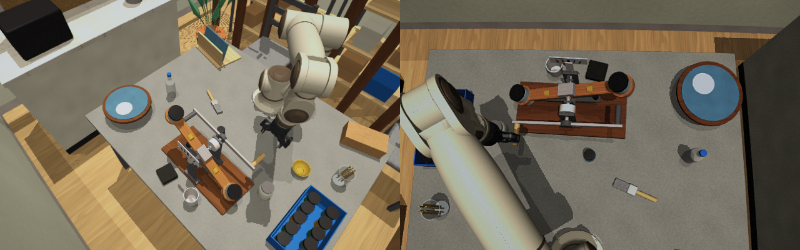

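The rack is lying on the left bumper and at rest, the lever is at +0.097, and the gripper is clear of everything.

```bash
python3 -c "
from workcell import *
print(sign_off())"
```

```text
the job is handed in; nothing more can be done
None
```

I handed the job in at about 25 s on the robot's clock: by the camera readings the rack stayed level for over 6 s, was let down gently on the left bumper and was released there at rest, though the hand-in gave no verdict. While I was still raising it from the right bumper, a lever move that was too quick knocked the rack off that bumper, and I caught and steadied it before the level hold.

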